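# Make up the allergy kit and the neuro kit

## Task

Make up two kits from the stock on the counter. The foam tray with the round well is the allergy kit: lay the orange auto-injector in its long cut-out, stand the clear nebuliser cup upright in the round well and lay one blue-capped specimen tube in the short cut-out; the foam tray with the T-shaped cut-out is the neuro kit: lay the reflex hammer in the T, head in the cross-bar, and the other specimen tube in the short cut-out. Everything must sit fully down in its own cut-out, and the pill organiser, the tape roll and the amber vial stay where they are.

Things in the scene. Friction and masses are not known exactly. Their poses are not given: they have to be found in the camera images.
- injector_center (a point): Orange plastic auto-injector lying flat: barrel 24 mm wide, 22 mm high, 104 mm long, with a white cap at one end and a grey tip at the other, 140 mm in all; about 50 g. Point: its centre, 11 mm above its support; x runs along it (+x to the white cap), z is up. It may lie either way round in the kit.
- neb_cup_center (a point): Clear plastic nebuliser cup standing upright, 80 mm high, 35 g: round foot of 40 mm diameter (14 mm high), bowl of 44 mm, ribbed collar of 46 mm diameter from 34 to 50 mm height, then a shoulder and a 23 mm round spout to the top. Point: on its axis, 40 mm above its underside, within the collar; z is up.
- hammer_center (a point): Chrome reflex hammer lying flat, 180 mm long, 90 g: cross-head 60 mm wide with black rubber ends of 20 mm diameter, bare 8 mm round shaft, 13 mm ribbed grip with a 20 mm end button. Point: on the bare shaft near the balance point, 10 mm above its support; x runs along the shaft to the head (head's middle at x = 60 mm, button's end at -110 mm; bare shaft -46 to 48 mm), z is up.
- tube_a_center (a point): Specimen tube lying flat, 80 mm long, 15 g: clear 16 mm barrel with a white label, blue eight-sided cap (19 mm across, 18 mm long) at one end, white 19 mm foot at the other. Point: its middle, 9.5 mm above its support; x runs along it to the cap. Grip the barrel at the middle. The two tubes are alike and interchangeable, and may lie either way round in a kit.
- tube_b_center (a point): Specimen tube lying flat, 80 mm long, 15 g: clear 16 mm barrel with a white label, blue eight-sided cap (19 mm across, 18 mm long) at one end, white 19 mm foot at the other. Point: its middle, 9.5 mm above its support; x runs along it to the cap. Grip the barrel at the middle. The two tubes are alike and interchangeable, and may lie either way round in a kit.
- allergy_tray: Allergy kit tray, fixed, 206 x 166 mm, rim 19 mm high: dark foam, top 16 mm up, cut-outs down to a white floor 3 mm up. Origin: centre of the underside. Cut-out centres in its x, y (mm): injector (6, 36), 160 along x by 42; tube (-44, -36), 100 along x by 37; eight-sided cup well (50, -36), 64 across. Finger notches, as deep, at the first two centres: 46 along x by 76 (injector), 70 (tube).
- neuro_tray: Neuro kit tray, fixed, 222 x 166 mm, rim, foam and floor heights as the other. Origin: centre of the underside. In its x, y (mm): T cut-out on y = 33: stem 38 wide, x -100 to 60; cross-bar x 60 to 100, 80 wide; the hammer's point belongs at (20, 33), head to +x, finger notch there 46 along x by 66. Tube cut-out centre (-45, -36), 100 along x by 37, finger notch there 46 by 70.
- organiser: White pill organiser with seven lids, 154 mm (y) by 38 mm (x), 24 mm high, loose; to be left alone. Origin at the centre of its underside.
- tape_roll: Roll of white tape lying flat, 56 mm diameter, 25 mm high, loose; to be left alone. Origin at the centre of its underside.
- vial: Amber glass vial with a metal cap, 30 mm diameter, 55 mm high, standing, loose; to be left alone. Origin at the centre of its underside.
Not all that is in view belongs to the job. What is meant by the part that bears injector_center is not black, and is the smaller of those in its own colour. What is shaped like the part that bears hammer_center but brown is not meant.

How it is judged:
By the outcome, as a careful person would: the job done as asked, in the order asked, and still so for the second after the job is handed in, with the robot touching nothing.
It also fails if it takes over 120 s, if anything falls off the work surface, if the arm or the gripper's body presses on something with over 40 N, if the wrist force passes 120 N, or if a joint passes its speed limit or range.

## Robot

A 6-joint arm with a two-finger parallel gripper is mounted at the origin on the work surface. World frame = base frame: x ahead of the robot, y to its left, z up, the work surface at z = 0. Lengths are in m, angles in rad, forces in N, time in s.
With the tool pointing down it reaches from about 0.35 to 0.775 m from the base axis. Payload 5.5 kg.
Tool frame: the origin (TCP) lies at the very end of the fingers, on their centre line; the grasp point (between the pads) lies 19 mm behind it; x points along the fingers, y is the direction in which the jaws open and shut, and the axes are right-handed (so a half turn about x gives the same grasp; the last joint's range is limited). The gripper opens to 85 mm and grips with 20 to 120 N. Pads are 22 mm wide; open, the fingers measure 114 mm over their backs; the gripper's body (76 mm by 85 mm) begins 54 mm behind the grasp point. The pads swing forward as they close: fully open they stand 13 mm farther back than shut.
Start: joints at [0.962, 0.313, 0.046, 1.304, 0, 1.431], TCP at [0.26, 0.513, 0.231] pointing down, gripper open.
Joint ranges: [-2.76, 2.76], [-0.86, 1.69], [-1.03, 1.26], [-2.2, 2.34], [-1.47, 1.5], [-3.14, 3.14]. Speed limits (rad/s): [2.57, 2.57, 3.14, 3.14, 3.14, 3.14].

## Interface

Orientations are given as a unit quaternion [w, x, y, z].
In Python, from workcell import readout, cams, env, finder gives the robot as it stands.
- The arm moves only by the tool drive_tool, never from a script. Its argument "moves" is a list that holds one entry, the list of rows, each a list of 7 numbers: the shift along the tool's x, y, z in m, then the turn, a rotation vector about the tool's x, y, z in rad, then the closure in counts, from 0 (fully open) to 255 (shut). A call has exactly 5 rows; each row is the pose to reach, as a shift and turn from the pose measured when the call began, along the tool's axes at that moment; what a row does not reach only later rows make up. A row lasts 1/8 s, in which the tool goes at most 62.5 mm and 10.7 degrees, less where a joint would pass 70% of its speed; a pose out of reach is approached as far as the arm can. A call with a gripper value outside its range is refused whole. The fingers move at their own pace and stop on an object; "squeeze" is the grip in N (left out, the last holds). Time passes only in rows, so rows that repeat a pose let the fingers close, or fill a call up. It gives the time, the measured TCP pose, the force and the opening at its end, in the units of the state.
- readout.get_state(): the state, without advancing time (a new reading comes with each control period).
- cams.read_camera(name): name is "scene" or "top"; returns the picture (480x640x3 uint8, blue, green, red); there is no depth.
- cams.camera_params(name): a dict with "mtx" (3x3 intrinsics, pixels), "R" (3x3) and "t" (3): a world point X has camera coordinates R X + t. Camera axes: x right, y down, z forward; pixel columns grow to the right and rows downward; lengths in m; the calibration is good to about 2 mm. A picture is of the moment at which its call begins. camera_params takes no time and is no camera call.
- env.hand_in(): hands the job in, once; it reports no verdict.
Trained networks look in the newest picture that a camera, given by its name, has taken for a name from the list of things; names that differ only in an ending like _2 or _b are one class to them, and where a whole thing is asked for, a point or a joint stands for the part that bears it (a point fixed in the world has none). Each returns a list of dicts, best first, with "conf" (0 to 1); they miss things now and then, are a little off and sometimes report something else, mostly with a low value. They report only what shows in the picture. A call takes as long as a camera call. They do not tell look-alikes from the thing itself.
- finder.regions_of(camera, name): "pixels" (480x640 bool, what is visible of it) and "point" ([column, row] in pixels, amid what is visible of it).
The state is a dict: "clock": time; "joint_pos": joint angles; "qvel": joint speeds; "tau": joint torques, N m; "tcp_pos": TCP position; "orientation": TCP orientation; "wrist_force": force on the tool from outside, world axes, zero at the start; "ft_torque": the same for the moment, N m; "finger_gap": finger opening in m.
Only numpy, scipy, OpenCV 4.12 (cv2) and the standard library are available. Lean on these libraries where they do the work, as an engineer would, in place of code of your own. Each camera call takes 0.05 s, during which the arm holds its last target.

## Working session

There is one attempt and no reset: what is moved stays moved. The work goes in short steps, Python scripts to look and compute and a tool call to move; the robot and the scene stay as the last step left them, time stands still between calls to the robot, and variables do not carry over. Pictures are saved under pics/ and viewed, and the job is handed in when it is done.

Besides the shell and the picture viewer there is one more tool, called after "Emit:" as name([rows], argument=value, ...), one row to a line, values as JSON. drive_tool: Moves the arm, as the interface text tells. Its arguments: {"type":"object","properties":{"moves":{"type":"array"},"squeeze":{"type":"number"}},"required":["moves"]}

```bash
ls; mkdir -p pics; python3 - <<'E'
from workcell import readout, cams, env, finder
import cv2
for n in ["scene","top"]:
    cv2.imwrite(f"pics/{n}0.png",cams.read_camera(n))
    p=cams.camera_params(n); print(n,p["mtx"].round(1).tolist(),(-p["R"].T@p["t"]).round(3),p["R"].round(3).tolist())
print(readout.get_state())
E
```

```text
pics
scene [[521.3, 0.0, 321.3], [0.0, 521.3, 239.3], [0.0, 0.0, 1.0]] [1.132 0.425 0.801] [[-0.533, 0.846, -0.003], [0.569, 0.356, -0.742], [-0.627, -0.397, -0.671]]
top [[473.7, 0.0, 314.0], [0.0, 473.7, 239.0], [0.0, 0.0, 1.0]] [0.319 0.    1.275] [[0.021, -1.0, -0.004], [-0.991, -0.02, -0.131], [0.131, 0.007, -0.991]]
{'clock': 0.1, 'joint_pos': array([ 9.62418076e-01,  3.13939738e-01,  4.50750800e-02,  1.30358316e+00,
       -6.12670908e-06,  1.43117590e+00]), 'qvel': array([ 0.00027893, -0.00068355,  0.00272398,  0.00048125,  0.00121902,
        0.00022402]), 'tau': array([ 2.43283102e-03, -4.81727457e+01,  2.99242777e+01,  1.27741724e-02,
       -1.17012364e-04, -1.65814430e-05]), 'tcp_pos': array([0.25952981, 0.512586  , 0.23048266]), 'orientation': array([ 0.68756207,  0.16367334,  0.68798468, -0.16476198]), 'wrist_force': array([-0.05708141,  0.38095661, -0.31178087]), 'ft_torque': array([-0.00420737, -0.01845133, -0.0137493 ]), 'finger_gap': 0.08535865829479229}
```

View pics/top0.png

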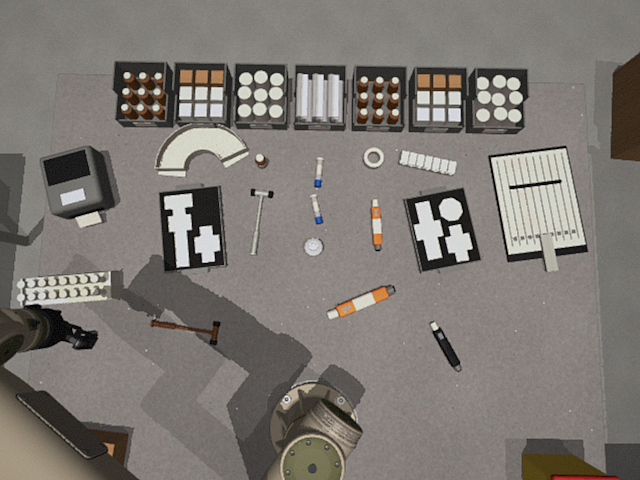

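View pics/scene0.png

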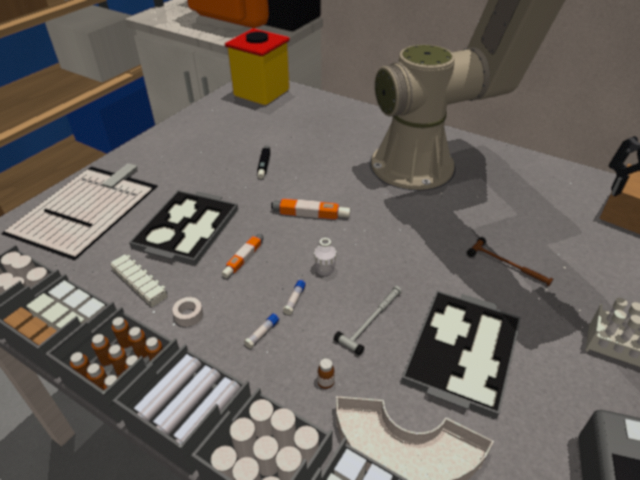

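Candidates in the top view:
- **Injector:** small orange (377,225), large orange (362,301) and black (446,346). The smaller orange one is at (377,225).
- **Hammer:** chrome (259,220) and brown (190,328). The chrome one is meant.
- **Tubes:** (319,172) and (317,209). The rack at (65,288) holds others that are not part of the job.
- **Cup:** (313,246).

Next I'll measure these.

```bash
cat > h.py <<'E'
import numpy as np, cv2
from scipy.spatial.transform import Rotation as R
from workcell import readout, cams, env, finder
def unproj(cam,uv,z):
    p=cams.camera_params(cam); uv=np.atleast_2d(uv).astype(float)
    d=np.c_[uv,np.ones(len(uv))]@np.linalg.inv(p["mtx"]).T@p["R"]
    c=-p["R"].T@p["t"]; return (c+d*((z-c[2])/d[:,2])[:,None])[:,:2]
def proj(cam,X):
    p=cams.camera_params(cam); q=(np.atleast_2d(X)@p["R"].T+p["t"])@p["mtx"].T
    return q[:,:2]/q[:,2:]
def rect(cam,m,z):
    v,u=np.nonzero(m); P=unproj(cam,np.c_[u,v],z).astype(np.float32)*1000
    (c,s,a)=cv2.minAreaRect(P)
    q=P-P.mean(0); w,V=np.linalg.eigh(q.T@q); d=V[:,1]
    return np.round(c,1),np.round(s,1),round(float(np.degrees(np.arctan2(d[1],d[0]))),1),P.mean(0).round(1)
def tool():
    s=readout.get_state(); q=s["orientation"]; M=R.from_quat([q[1],q[2],q[3],q[0]]).as_matrix()
    return s,M
E
python3 - <<'E'
from h import *
img=cams.read_camera("top"); sc=cams.read_camera("scene")
for n,z in [("injector_center",.011),("hammer_center",.01),("tube_a_center",.0095),("neb_cup_center",.04),("allergy_tray",.019),("neuro_tray",.019),("vial",.03),("tape_roll",.025),("organiser",.024)]:
  for cam in ["top","scene"]:
    for r in finder.regions_of(cam,n):
        print(n,cam,round(r["conf"],2),np.round(r["point"]),r["pixels"].sum(),*rect(cam,r["pixels"],z))
s,M=tool();print(M.round(3),s["clock"])
cv2.imwrite("pics/crop1.png",cv2.resize(img[140:280,150:490],None,fx=2.35,fy=2.35,interpolation=cv2.INTER_CUBIC))
E
```

```text
injector_center top 0.87 [360. 302.] 846 [ 322.3 -117.7] [ 34.8 191.6] 113.5 [ 322.6 -119.2]
injector_center top 0.73 [378. 225.] 424 [ 530.6 -156.5] [137.2  25.9] -176.0 [ 530.4 -156.8]
injector_center top 0.71 [445. 345.] 510 [ 211.9 -338.7] [141.6  27.1] -150.2 [ 211.  -339.4]
injector_center scene 0.8 [311. 206.] 1167 [ 315.1 -124.8] [ 65.4 192.8] 113.1 [ 315.2 -124.1]
injector_center scene 0.74 [183. 225.] 4859 [ 511.4 -340.2] [237.3 182.3] -165.2 [ 521.8 -335.4]
injector_center scene 0.68 [241. 255.] 635 [ 525.9 -160.8] [149.5  34.9] -174.7 [ 528.4 -160.5]
injector_center scene 0.6 [265. 162.] 335 [ 208.4 -344.1] [160.   30.7] -149.7 [ 209.2 -342.9]
hammer_center top 0.84 [195. 328.] 365 [254.7 343.1] [181.3  59.5] 82.5 [242.  329.9]
hammer_center top 0.61 [260. 215.] 369 [533.4 153.2] [181.5  60.1] 174.0 [547.4 162.7]
hammer_center scene 0.82 [363. 332.] 657 [527.2 150.3] [188.4  62.6] 174.3 [552.5 158.4]
tube_a_center top 0.56 [321. 171.] 197 [6.735e+02 5.000e-01] [22.2 82.4] 176.5 [676.1   1.9]
tube_a_center scene 0.95 [259. 327.] 349 [669.2  -2.3] [21.4 87.4] 175.4 [669.9  
[... 510 characters left out ...]
] -153.8 [695.1 158.3]
vial scene 0.69 [326. 378.] 432 [697.6 157.7] [57.8 29.4] -146.8 [699.  159.2]
tape_roll top 0.68 [370. 156.] 261 [ 711.1 -145.9] [59.2 51.8] 161.0 [ 710.8 -146.1]
tape_roll top 0.18 [442. 233.] 5135 [ 520.2 -330.2] [233.8 172.2] -168.0 [ 517.7 -330.7]
tape_roll scene 0.68 [184. 309.] 652 [ 717.  -142.9] [73.9 53.1] 52.9 [ 717.9 -142.5]
tape_roll scene 0.43 [461. 353.] 10134 [512.1 338. ] [247.5 166.7] -172.6 [524.6 342. ]
organiser top 0.85 [427. 164.] 815 [ 700.4 -293.5] [151.1  44.1] 78.7 [ 700.7 -293.6]
organiser scene 0.9 [142. 280.] 1324 [ 707.7 -288. ] [174.   46.9] 77.9 [ 708.9 -285.1]
[[ 0.     0.452  0.892]
 [ 0.     0.892 -0.452]
 [-1.     0.    -0.   ]] 1.1
```

View pics/crop1.png

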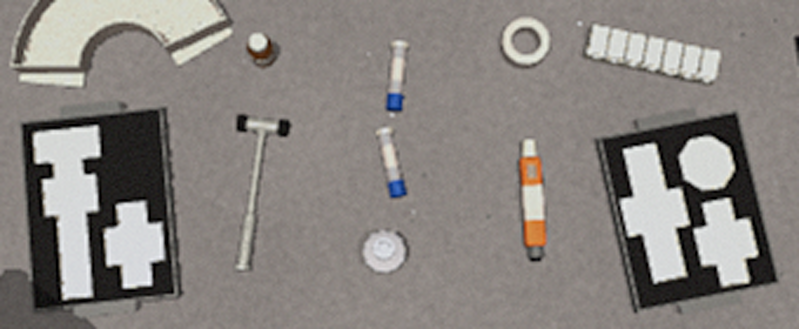

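The close crop confirms the choices: the small orange injector at (377,225), the chrome hammer at (259,220), and tubes at (319,172) and (317,209). Next I'll fit the trays precisely from the visible white floors, and locate tube b.

```bash
python3 - <<'E'
from h import *
from scipy.optimize import minimize
img=cams.read_camera("top")
def box(cx,cy,w,h): return np.array([[cx-w/2,cy-h/2],[cx+w/2,cy-h/2],[cx+w/2,cy+h/2],[cx-w/2,cy+h/2]])
a=np.arange(8)*np.pi/4+np.pi/8; oc=np.c_[50+32/np.cos(np.pi/8)*np.cos(a),-36+32/np.cos(np.pi/8)*np.sin(a)]
A=[box(6,36,160,42),box(6,36,46,76),box(-44,-36,100,37),box(-44,-36,46,70),oc]
N=[box(-20,33,160,38),box(80,33,40,80),box(20,33,46,66),box(-45,-36,100,37),box(-45,-36,46,70)]
S=8
def render(polys,p,roi,cam):
    x,y,t=p; c,s=np.cos(t),np.sin(t); u0,v0,u1,v1=roi; out=None
    for z in (16,3):
        m=np.zeros(((v1-v0)*S,(u1-u0)*S),np.uint8)
        for P in polys:
            W=np.c_[(P@np.array([[c,s],[-s,c]])+[x,y]),np.full(len(P),z)]/1000
            q=(proj(cam,W)-[u0,v0]+.5)*S
            cv2.fillPoly(m,[np.round(q*16).astype(np.int32)],255,shift=4)
        out=m if out is None else out&m
    return cv2.resize(out,None,fx=1/S,fy=1/S,interpolation=cv2.INTER_AREA)/255.
for nm,polys,rt,rs,x0 in [("allergy",A,(400,180,485,278),(125,185,245,268),(520,-331,.19)),("neuro",N,(155,180,232,278),(398,288,525,415),(515,337,-.08))]:
  for cam,roi in (("top",rt),("scene",rs)):
    im=cams.read_camera(cam)
    u0,v0,u1,v1=roi; g=im[v0:v1,u0:u1].min(2).astype(float); 
    best=None
    p0=np.array(x0,float)
    prior=cv2.dilate((render(polys,p0,roi,cam)>.05).astype(np.uint8),np.ones((9,9)))>0
    g=np.clip((g-60)/(195-60),0,1); 
    f=lambda p: (((render(polys,p,roi,cam)-g)**2)[prior]).mean()
    for st in ((8,8,.06),(2,2,.02)):
        sim=np.array([p0]+[p0+np.eye(3)[i]*st[i] for i in range(3)])
        r=minimize(f,p0,method="Nelder-Mead",options=dict(initial_simplex=sim,xatol=.02,fatol=1e-7)); p0=r.x
    print(nm,cam,p0.round(1),np.degrees(p0[2]).round(2),r.fun)
# tube b / others by colour
hsv=cv2.cvtColor(img,cv2.COLOR_BGR2HSV)
bl=cv2.inRange(hsv,(100,120,60),(130,255,255)); n,l,st,ce=cv2.connectedComponentsWithStats(bl)
for i in range(1,n):
    if st[i,4]>15: print("blue",st[i],ce[i].round(1),unproj("top",ce[i],.0095)*1000)
for r in finder.regions_of("top","tube_b_center"): print(r["conf"],r["point"],*rect("top",r["pixels"],.0095))
for r in finder.regions_of("scene","tube_b_center"): print(r["conf"],r["point"],*rect("scene",r["pixels"],.0095))
cv2.imwrite("pics/crop2.png",cv2.resize(img[150:262,285:345],None,fx=5,fy=5,interpolation=cv2.INTER_NEAREST))
E
```

```text
allergy top [ 5.197e+02 -3.348e+02  2.000e-01] 12.36 0.0066320494036553965
allergy scene [ 5.182e+02 -3.386e+02  2.000e-01] 12.61 0.018249601430930018
neuro top [5.081e+02 3.394e+02 1.000e-01] 7.47 0.011864963877119852
neuro scene [5.068e+02 3.364e+02 1.000e-01] 7.62 0.013751822630698596
blue [315 180   7   7  43] [317.6 183. ] [[640.99629068   2.25397702]]
blue [315 217   8   7  44] [318.5 220. ] [[538.19569753  -2.28013574]]
0.71 [292.9, 299.5] [566.8   2.5] [92.7 19.6] -166.2 [568.9   3. ]
0.67 [188.6, 314.9] [ 709.9 -153.3] [76.2 54.3] 52.2 [ 710.5 -152.9]
0.29 [183.0, 226.6] [ 512. -341.] [236.8 185.3] -164.3 [ 521.7 -336.9]
```

View pics/crop2.png

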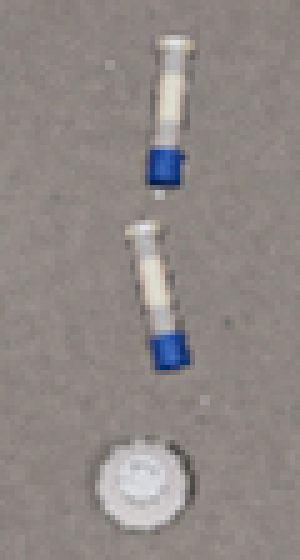

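```bash
cat >> h.py <<'E'
def go(x,y,z,yaw):
    """target TCP mm, yaw deg of jaw axis (mod 180 nearest); prints tool-frame shift and rotvec"""
    s,M=tool(); p=np.array([x,y,z])/1000
    cur=np.degrees(np.arctan2(M[1,1],M[0,1])); yaw=np.radians(cur+((yaw-cur+90)%180-90))
    Y=np.array([np.cos(yaw),np.sin(yaw),0]); X=np.array([0,0,-1.]); T=np.c_[X,Y,np.cross(X,Y)]
    print("shift",(M.T@(p-s["tcp_pos"])).round(4),"rot",R.from_matrix(M.T@T).as_rotvec().round(3),"| tcp",(s["tcp_pos"]*1000).round(1),"yaw",cur.round(1),"q",s["joint_pos"].round(2),"gap",round(s["finger_gap"],4),"F",s["wrist_force"].round(1),"t",round(s["clock"],2))
def tray(which,lx,ly):
    x,y,t={"A":(519.2,-335.5,12.4),"N":(507.6,338.6,7.5)}[which]; t=np.radians(t)
    return np.array([x+lx*np.cos(t)-ly*np.sin(t),y+lx*np.sin(t)+ly*np.cos(t)])
E
python3 - <<'E'
from h import *
print("A inj",tray("A",6,36),"cup",tray("A",50,-36),"tube",tray("A",-44,-36),"N ham",tray("N",20,33),"tube",tray("N",-45,-36))
f=unproj("top",[313.4,196],.0095)[0]*1000; c=unproj("top",[318.5,220],.0095)[0]*1000
d=(c-f)/np.linalg.norm(c-f); print("tube b",f,c,np.linalg.norm(c-f),(c-31*d).round(1),np.degrees(np.arctan2(d[1],d[0])))
f=unproj("top",[285+175/5,150+42/5],.0095)[0]*1000; c=unproj("top",[317.6,183],.0095)[0]*1000
d=(c-f)/np.linalg.norm(c-f); print("tube a",f,c,np.linalg.norm(c-f),(c-31*d).round(1),np.degrees(np.arctan2(d[1],d[0])))
print(proj("top",[[.5533,.1511,.01],[.530,-.157,.011],[.462,.010,.04]]))
go(530,-157,120,94)
E
```

```text
A inj [ 517.32956189 -299.05138602] cup [ 575.76408569 -359.92343566] tube [ 483.95689153 -380.10855642] N ham [523.12153288 373.92820427] tube [467.68392416 297.03430634]
tube b [604.30274774  12.9340716 ] [538.19569753  -2.28013574] 67.83519877285853 [568.4   4.7] -167.03934503686605
tube a [710.49334372  -3.03404787] [640.86681577   2.20044985] 69.82301455616309 [ 6.718e+02 -1.000e-01] 175.70061142680456
[[262.12806478 213.36140953]
 [375.694129   224.03329137]
 [313.31375525 246.5397136 ]]
shift [ 0.1113 -0.4757  0.5437] rot [-0.539  0.    -0.   ] | tcp [259.8 513.  231.3] yaw 63.1 q [ 0.96  0.31  0.05  1.3  -0.    1.43] gap 0.0857 F [ 0.5  0.1 -0.7] t 1.45
```

Emit:
drive_tool([
  [[0.03,-0.476,0.544,-0.539,0,0,0],[0.03,-0.476,0.544,-0.539,0,0,0],[0.03,-0.476,0.544,-0.539,0,0,0],[0.03,-0.476,0.544,-0.539,0,0,60],[0.03,-0.476,0.544,-0.539,0,0,60]],
], squeeze=30)

```text
clock: 2.08
tcp_pos: [0.3727, 0.2346, 0.2193]
orientation: [0.707, -0.025, 0.706, 0.025]
wrist_force: [1.1, 0.3, 0.1]
finger_gap: 0.0654
```

```bash
python3 -c "
from h import *
go(530,-157,120,94)"
```

```text
shift [ 0.0993 -0.4018  0.129 ] rot [ 0.001  0.001 -0.   ] | tcp [372.7 234.6 219.3] yaw 94.1 q [ 0.38  0.06 -0.3   1.21 -0.    0.31] gap 0.0654 F [1.1 0.3 0.1] t 2.08
```

Emit:
drive_tool([
  [[0.0,-0.402,0.129,0,0,0,60],[0.05,-0.402,0.129,0,0,0,60],[0.08,-0.402,0.129,0,0,0,60],[0.099,-0.402,0.129,0,0,0,80],[0.099,-0.402,0.129,0,0,0,80]],
])

```text
clock: 2.7
tcp_pos: [0.4862, -0.0484, 0.1581]
orientation: [0.708, -0.025, 0.706, 0.025]
wrist_force: [0.4, 1.1, 0.2]
finger_gap: 0.059
```

```bash
python3 -c "
from h import *
go(530,-157,4,94)"
```

```text
shift [ 0.1542 -0.1115  0.0356] rot [ 0.001  0.003 -0.   ] | tcp [486.2 -48.4 158.1] yaw 94.1 q [-0.26  0.18 -0.31  1.08  0.   -0.33] gap 0.059 F [0.4 1.1 0.2] t 2.7
```

Emit:
drive_tool([
  [[0.02,-0.1115,0.0356,0,0,0,85],[0.03,-0.1115,0.0356,0,0,0,85],[0.05,-0.1115,0.0356,0,0.003,0,85],[0.1,-0.1115,0.0356,0,0.003,0,85],[0.11,-0.1115,0.0356,0,0.003,0,85]],
])

```text
clock: 3.32
tcp_pos: [0.5272, -0.1561, 0.0452]
orientation: [0.705, -0.024, 0.709, 0.026]
wrist_force: [0.3, 0.9, 0.1]
finger_gap: 0.0569
```

```bash
python3 -c "
from h import *
go(530,-157,4,94)
cv2.imwrite('pics/p1.png',cv2.resize(np.vstack([cams.read_camera('scene')[180:320,150:350],cams.read_camera('top')[160:300,300:500]]),None,fx=2,fy=2))"
```

```text
shift [ 0.0412 -0.0012  0.0029] rot [ 0.    -0.006 -0.003] | tcp [ 527.2 -156.1   45.2] yaw 94.0 q [-0.43  0.4  -0.31  0.87 -0.   -0.5 ] gap 0.0569 F [0.3 0.9 0.1] t 3.33
```

View pics/p1.png

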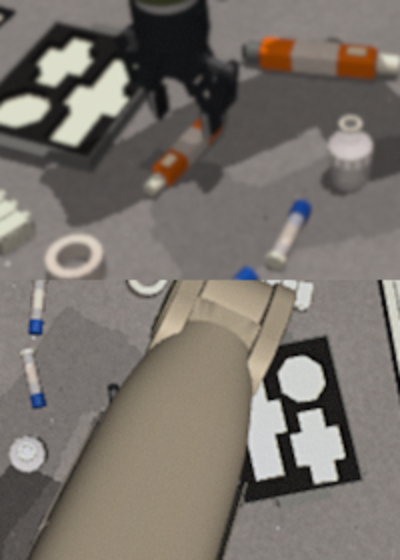

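The scene crop shows the fingers straddling the small injector, at about (205,115) in the crop. I'll descend and grip.

Emit:
drive_tool([
  [[0.04,-0.001,0.003,0,-0.006,-0.003,85],[0.041,-0.001,0.003,0,-0.006,-0.003,85],[0.041,-0.001,0.003,0,-0.006,-0.003,255],[0.041,-0.001,0.003,0,-0.006,-0.003,255],[0.041,-0.001,0.003,0,-0.006,-0.003,255]],
], squeeze=30)

```text
clock: 4.05
tcp_pos: [0.5335, -0.1579, 0.0087]
orientation: [0.709, -0.026, 0.704, 0.024]
wrist_force: [0.1, 0.2, 8.0]
finger_gap: 0.0231
```

```bash
python3 -c "
from h import *
go(530,-157,90,94)
go(517.3,-299,90,102.4)"
```

```text
shift [-0.0813  0.0009 -0.0029] rot [0.001 0.007 0.003] | tcp [ 533.5 -157.9    8.7] yaw 94.1 q [-0.43  0.44 -0.35  0.77  0.   -0.5 ] gap 0.0231 F [0.1 0.2 8. ] t 4.05
shift [-0.081  -0.1399 -0.0256] rot [-0.145  0.006  0.004] | tcp [ 533.5 -157.9    8.7] yaw 94.1 q [-0.43  0.44 -0.35  0.77  0.   -0.5 ] gap 0.0231 F [0.1 0.2 8. ] t 4.05
```

The grip is firm, with a gap of 23 mm. Light contact at TCP z of about 8.7 mm shows that the tips extend about 9 mm past the TCP at this gap. I'll allow for that from here on.

Emit:
drive_tool([
  [[-0.06,0.001,-0.003,0,0.007,0.003,255],[-0.081,-0.05,-0.01,-0.1,0.006,0.004,255],[-0.081,-0.1,-0.02,-0.145,0.006,0.004,255],[-0.081,-0.14,-0.0256,-0.145,0.006,0.004,255],[-0.081,-0.14,-0.0256,-0.145,0.006,0.004,255]],
])

```text
clock: 4.68
tcp_pos: [0.5174, -0.3025, 0.0909]
orientation: [0.704, -0.075, 0.702, 0.074]
wrist_force: [0.2, 0.7, -0.7]
finger_gap: 0.0231
```

```bash
python3 -c "
from h import *
go(517.3,-299,14,102.4)
cv2.imwrite('pics/p2.png',cv2.resize(cams.read_camera('scene')[140:300,100:360],None,fx=3,fy=3))"
```

```text
shift [0.0769 0.0036 0.0005] rot [-0.004  0.002  0.002] | tcp [ 517.4 -302.5   90.9] yaw 102.1 q [-0.66  0.43 -0.13  1.   -0.   -0.87] gap 0.0231 F [ 0.2  0.7 -0.7] t 4.67
```

View pics/p2.png

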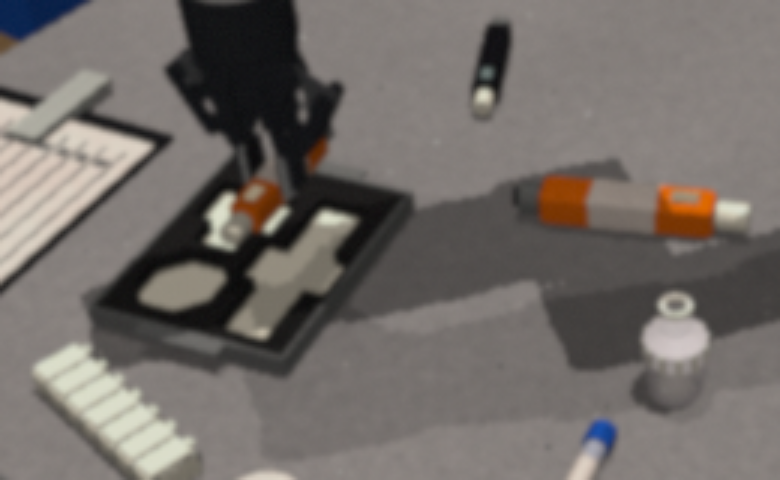

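The injector is held straight above the tray, at about (255,205) in the crop. I'll lower it, then open only to about 40 mm so the fingers stay inside the notch.

Emit:
drive_tool([
  [[0.04,0.0036,0.003,-0.004,0.002,0.002,255],[0.07,0.0036,0.003,-0.004,0.002,0.002,255],[0.077,0.0036,0.003,-0.004,0.002,0.002,255],[0.077,0.0036,0.003,-0.004,0.002,0.002,255],[0.077,0.0036,0.003,-0.004,0.002,0.002,255]],
])

```text
clock: 5.35
tcp_pos: [0.5205, -0.2965, 0.0149]
orientation: [0.703, -0.077, 0.703, 0.077]
wrist_force: [-0.1, 0.6, -0.1]
finger_gap: 0.0229
```

```bash
python3 -c "
from h import *
go(519.5,-298.5,13,102.4)
cv2.imwrite('pics/p3.png',cv2.resize(cams.read_camera('scene')[160:280,100:280],None,fx=4,fy=4))"
```

```text
shift [ 0.0019 -0.0017 -0.0014] rot [0.002 0.001 0.   ] | tcp [ 520.5 -296.5   14.9] yaw 102.5 q [-0.65  0.51 -0.22  0.84  0.   -0.87] gap 0.0229 F [-0.1  0.6 -0.1] t 5.35
```

View pics/p3.png

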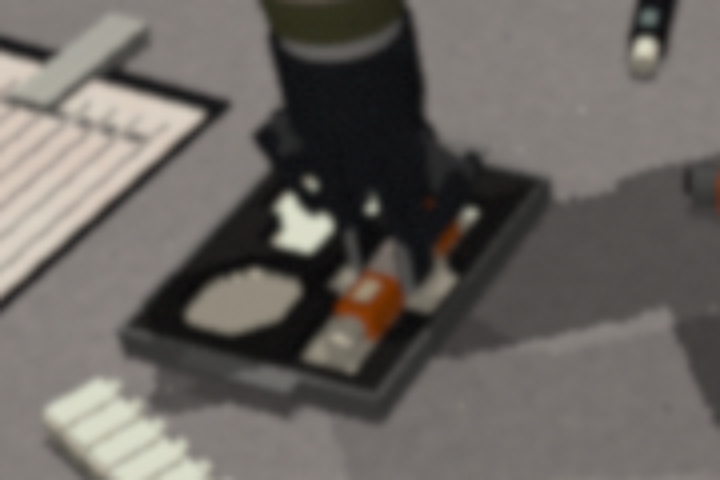

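It's in the slot and aligned. I'll set it down and release.

Emit:
drive_tool([
  [[0.002,-0.001,-0.001,0,0,0,255],[0.002,-0.001,-0.001,0,0,0,140],[0.002,-0.001,-0.001,0,0,0,140],[0.002,-0.001,-0.001,0,0,0,140],[-0.04,-0.001,-0.001,0,0,0,140]],
])

```text
clock: 6.02
tcp_pos: [0.5171, -0.2961, 0.052]
orientation: [0.701, -0.075, 0.705, 0.079]
wrist_force: [0.4, -1.7, 0.0]
finger_gap: 0.0386
```

```bash
python3 -c "
from h import *
go(462,10,150,90)"
```

```text
shift [-0.0963  0.3113  0.0119] rot [ 0.218 -0.005 -0.005] | tcp [ 517.1 -296.1   52. ] yaw 102.5 q [-0.65  0.47 -0.18  0.93  0.   -0.87] gap 0.0386 F [ 0.4 -1.7  0. ] t 6.03
```

Emit:
drive_tool([
  [[-0.06,0.0,0,0,0,0,140],[-0.0963,0.06,0.0119,0.218,-0.005,-0.005,60],[-0.0963,0.311,0.0119,0.218,-0.005,-0.005,20],[-0.0963,0.311,0.0119,0.218,-0.005,-0.005,20],[-0.0963,0.311,0.0119,0.218,-0.005,-0.005,20]],
])

```text
clock: 6.65
tcp_pos: [0.4764, -0.0579, 0.1487]
orientation: [0.707, 0.0, 0.707, -0.0]
wrist_force: [-0.1, -0.1, 0.6]
finger_gap: 0.0783
```

```bash
python3 -c "
from h import *
go(462,10,150,90)
cv2.imwrite('pics/p4.png',cv2.resize(cams.read_camera('top')[160:300,360:500],None,fx=4,fy=4))"
```

```text
shift [-0.0013  0.0679 -0.0145] rot [-0.001  0.001 -0.   ] | tcp [476.4 -57.9 148.7] yaw 89.9 q [-0.29  0.17 -0.34  1.05  0.   -0.29] gap 0.0783 F [-0.1 -0.1  0.6] t 6.65
```

View pics/p4.png

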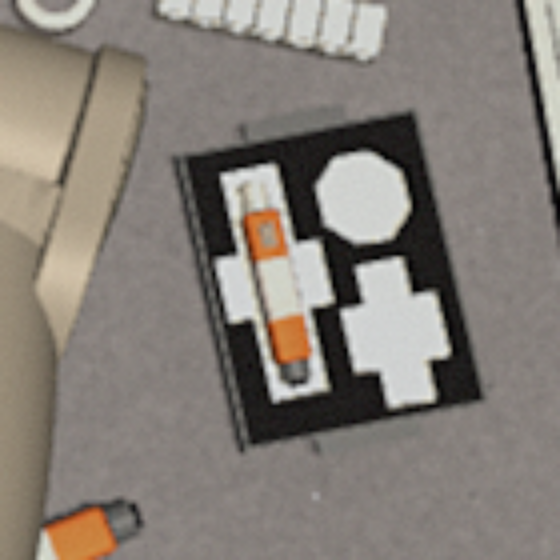

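The injector lies centred in its long slot, at about (272,280) in the crop. Now the cup.

Emit:
drive_tool([
  [[-0.001,0.068,-0.0145,0,0,0,20],[-0.001,0.068,-0.0145,0,0,0,20],[0.02,0.068,-0.0145,0,0,0,20],[0.04,0.068,-0.0145,0,0,0,20],[0.04,0.068,-0.0145,0,0,0,20]],
])

```text
clock: 7.32
tcp_pos: [0.4571, 0.0166, 0.1078]
orientation: [0.705, 0.0, 0.709, 0.003]
wrist_force: [-0.1, 0.2, 0.6]
finger_gap: 0.0787
```

```bash
python3 -c "
from h import *
go(462,10,32,90)
cv2.imwrite('pics/p5.png',cv2.resize(cams.read_camera('scene')[150:310,240:420],None,fx=4,fy=4))"
```

```text
shift [ 0.0757 -0.0071  0.0053] rot [ 0.004 -0.006 -0.005] | tcp [457.1  16.6 107.8] yaw 90.3 q [-0.14  0.17 -0.46  0.95  0.   -0.15] gap 0.0787 F [-0.1  0.2  0.6] t 7.33
```

View pics/p5.png

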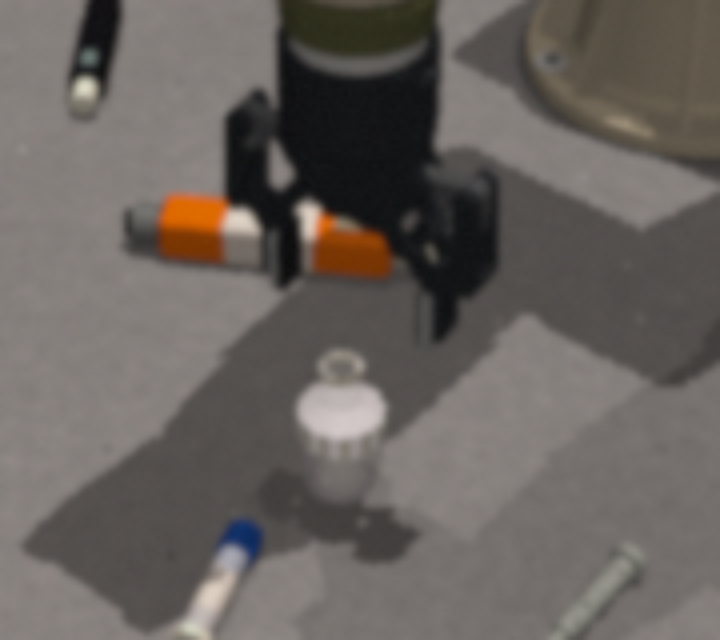

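Emit:
drive_tool([
  [[0.0,-0.007,0.005,0.004,-0.006,-0.005,20],[0.03,-0.007,0.005,0.004,-0.006,-0.005,20],[0.06,-0.007,0.005,0.004,-0.006,-0.005,20],[0.075,-0.007,0.005,0.004,-0.006,-0.005,20],[0.0755,-0.007,0.005,0.004,-0.006,-0.005,20]],
])

```text
clock: 8.0
tcp_pos: [0.4626, 0.0094, 0.0328]
orientation: [0.707, 0.0, 0.707, -0.0]
wrist_force: [0.5, -0.4, 0.5]
finger_gap: 0.0786
```

```bash
python3 -c "
from h import *
go(462,10,32,90)
cv2.imwrite('pics/p6.png',cv2.resize(cams.read_camera('scene')[180:310,240:420],None,fx=4,fy=4))"
```

```text
shift [ 0.0008  0.0006 -0.0006] rot [-0.001  0.001 -0.   ] | tcp [462.6   9.4  32.8] yaw 90.0 q [-0.15  0.26 -0.55  0.75  0.   -0.15] gap 0.0786 F [ 0.5 -0.4  0.5] t 8.0
```

View pics/p6.png

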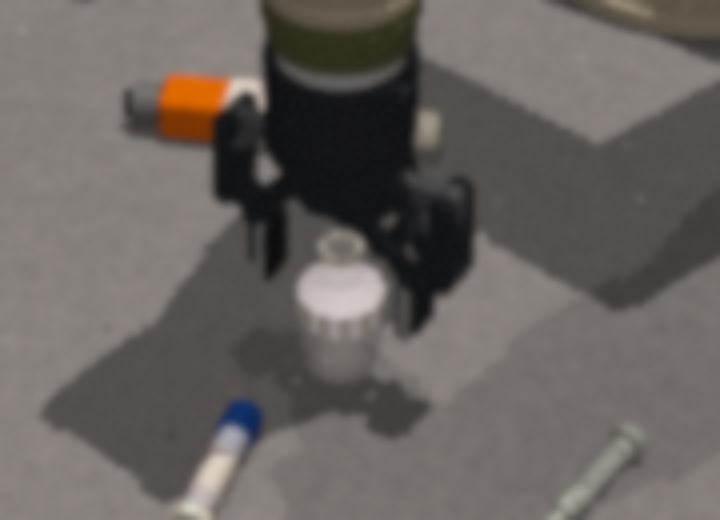

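```bash
python3 -c "
from h import *
print(proj('scene',[[.4626,.0094-.039,.033],[.4626,.0094+.039,.033],[.4626,.0094,.08],[.4626,.0094,.0]]))
print('cup rim seen', unproj('scene',[240+342/4,180+243/4],.08)*1000, 'foot',240+342/4)"
```

```text
[[309.0827525  252.07440363]
 [340.48908464 265.7839222 ]
 [324.59820614 242.38885772]
 [324.5426395  269.82577125]]
cup rim seen [[457.38392635   8.33383178]] foot 325.5
```

Projection puts the cup axis within about 3 mm of the jaw centre line. I'll close the gripper.

Emit:
drive_tool([
  [[0.001,0.0,0.001,0,0,0,100],[0.001,0.0,0.001,0,0,0,255],[0.001,0.0,0.001,0,0,0,255],[0.001,0.0,0.001,0,0,0,255],[0.001,0.0,0.001,0,0,0,255]],
], squeeze=25)

```text
clock: 8.68
tcp_pos: [0.4654, 0.0091, 0.0336]
orientation: [0.709, -0.0, 0.705, -0.0]
wrist_force: [-0.1, -0.7, 5.6]
finger_gap: 0.0448
```

```bash
python3 -c "
from h import *
go(462,10,130,90)
go(575.8,-359.9,130,90)"
```

```text
shift [-0.0964  0.0008 -0.0029] rot [-0.     0.005  0.001] | tcp [465.4   9.1  33.6] yaw 90.0 q [-0.15  0.26 -0.55  0.75 -0.   -0.15] gap 0.0448 F [-0.1 -0.7  5.6] t 8.68
shift [-0.0955 -0.369   0.1111] rot [-0.     0.005  0.001] | tcp [465.4   9.1  33.6] yaw 90.0 q [-0.15  0.26 -0.55  0.75 -0.   -0.15] gap 0.0448 F [-0.1 -0.7  5.6] t 8.68
```

Emit:
drive_tool([
  [[-0.06,0.001,-0.003,0,0.005,0,255],[-0.0955,-0.06,0.02,0,0.005,0,255],[-0.0955,-0.369,0.1111,0,0.005,0,255],[-0.0955,-0.369,0.1111,0,0.005,0,255],[-0.0955,-0.369,0.1111,0,0.005,0,255]],
])

```text
clock: 9.3
tcp_pos: [0.535, -0.2227, 0.1276]
orientation: [0.707, -0.0, 0.707, -0.0]
wrist_force: [1.3, 0.1, -0.1]
finger_gap: 0.0447
```

```bash
python3 -c "
from h import *
go(577.5,-359.9,110,100)
cv2.imwrite('pics/p7.png',cv2.resize(cams.read_camera('scene')[140:310,100:400],None,fx=2.6,fy=2.6))"
```

```text
shift [ 0.0177 -0.1371  0.0425] rot [-0.175  0.001  0.001] | tcp [ 535.  -222.7  127.6] yaw 90.0 q [-0.53  0.37 -0.13  1.07 -0.   -0.53] gap 0.0447 F [ 1.3  0.1 -0.1] t 9.3
```

View pics/p7.png

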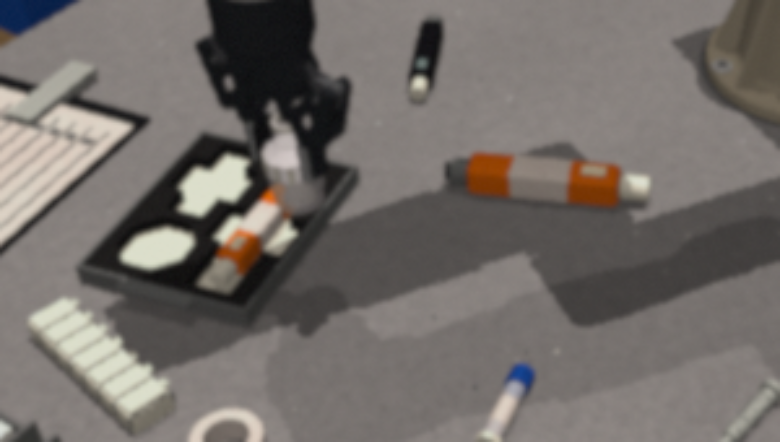

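The cup is held upright. I'll move it over the well.

Emit:
drive_tool([
  [[0.0,-0.06,0.02,-0.175,0,0,255],[0.0,-0.137,0.0425,-0.175,0,0,255],[0.01,-0.137,0.0425,-0.175,0,0,255],[0.03,-0.137,0.0425,-0.175,0,0,255],[0.035,-0.137,0.0425,-0.175,0,0,255]],
])

```text
clock: 9.98
tcp_pos: [0.5786, -0.3677, 0.0916]
orientation: [0.705, -0.061, 0.704, 0.058]
wrist_force: [0.3, 0.4, 0.1]
finger_gap: 0.0444
```

```bash
python3 -c "
from h import *
go(577.5,-359.9,38,100)
cv2.imwrite('pics/p8.png',cv2.resize(cams.read_camera('scene')[140:270,100:300],None,fx=3.6,fy=3.6))"
```

```text
shift [0.0535 0.0081 0.0002] rot [-0.006  0.     0.005] | tcp [ 578.6 -367.7   91.6] yaw 99.7 q [-0.68  0.59  0.13  1.11 -0.   -0.85] gap 0.0444 F [0.3 0.4 0.1] t 9.97
```

View pics/p8.png

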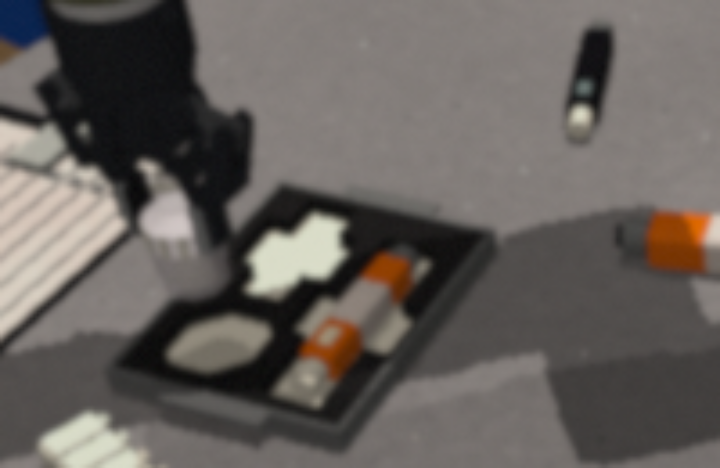

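Emit:
drive_tool([
  [[0.0,0.008,0.0,-0.006,0,0.005,255],[0.01,0.008,0.0,-0.006,0,0.005,255],[0.025,0.008,0.0,-0.006,0,0.005,255],[0.03,0.008,0.0,-0.006,0,0.005,255],[0.03,0.008,0.0,-0.006,0,0.005,255]],
])

```text
clock: 10.65
tcp_pos: [0.5769, -0.3593, 0.0608]
orientation: [0.704, -0.062, 0.705, 0.062]
wrist_force: [-0.2, -0.1, -0.6]
finger_gap: 0.0448
```

```bash
python3 -c "
from h import *
go(577.5,-359.9,38,100)
s,M=tool(); z=s['tcp_pos'][2]-.0335
print(proj('scene',[[.5758,-.3599,z],[.5758,-.3599,z+.08],[.5758,-.3599,.016]]))
cv2.imwrite('pics/p9.png',cv2.resize(cams.read_camera('scene')[140:270,100:300],None,fx=4,fy=4))"
```

```text
shift [ 0.0228 -0.0007  0.0005] rot [ 0.001 -0.    -0.001] | tcp [ 576.9 -359.3   60.8] yaw 100.1 q [-0.68  0.6   0.07  1.04  0.   -0.85] gap 0.0448 F [-0.2 -0.1 -0.6] t 10.65
[[159.4277211  229.77793162]
 [151.60314996 201.82670279]
 [160.47381382 233.5148236 ]]
```

View pics/p9.png

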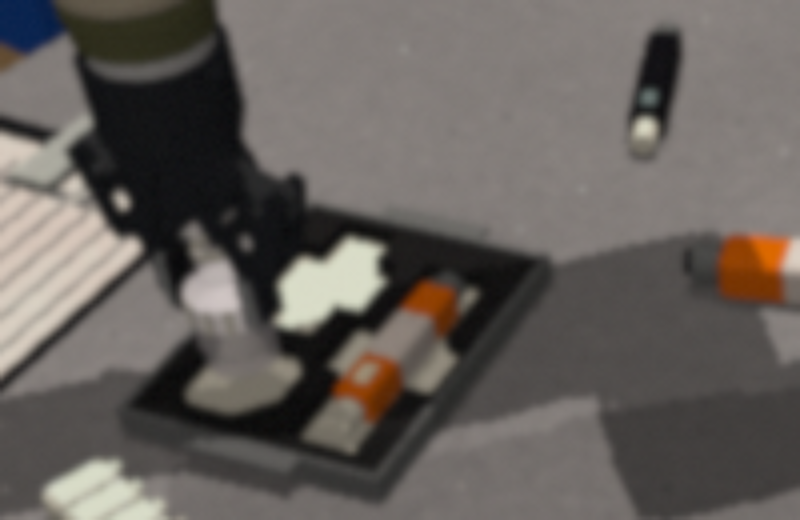

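Emit:
drive_tool([
  [[0.01,-0.001,0.0,0,0,0,255],[0.02,-0.001,0.0,0,0,0,255],[0.0235,-0.001,0.0,0,0,0,255],[0.0235,-0.001,0.0,0,0,0,255],[0.0235,-0.001,0.0,0,0,0,255]],
])

```text
clock: 11.32
tcp_pos: [0.5776, -0.3607, 0.038]
orientation: [0.705, -0.062, 0.704, 0.062]
wrist_force: [-0.1, -0.2, 0.3]
finger_gap: 0.0447
```

```bash
python3 -c "
from h import *
go(577.5,-359.9,37,100)
cv2.imwrite('pics/p10.png',cv2.resize(cams.read_camera('scene')[140:270,100:300],None,fx=4,fy=4))"
```

```text
shift [0.001  0.0008 0.0001] rot [0.001 0.    0.   ] | tcp [ 577.6 -360.7   38. ] yaw 100.1 q [-0.68  0.62  0.05  1.    0.   -0.85] gap 0.0447 F [-0.1 -0.2  0.3] t 11.32
```

View pics/p10.png

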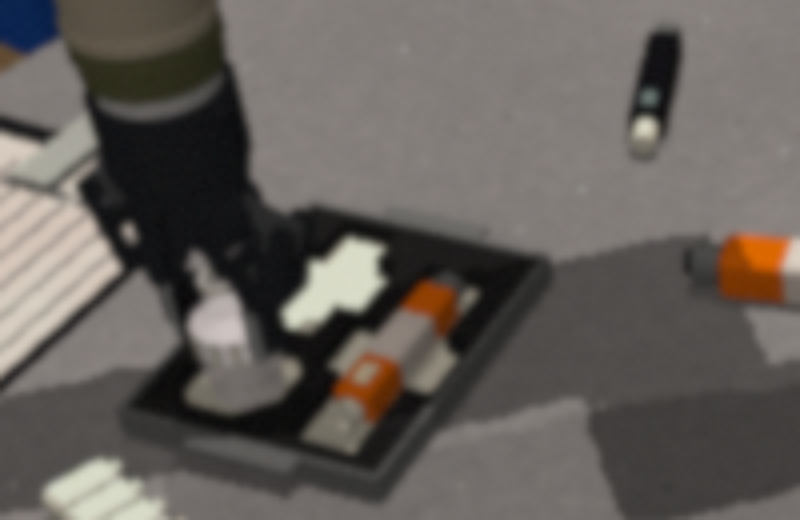

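The cup's foot is inside the well. I'll press down 1 mm, release and lift.

Emit:
drive_tool([
  [[0.0015,0,0,0,0,0,255],[0.0015,0,0,0,0,0,60],[0.0015,0,0,0,0,0,60],[0.0015,0,0,0,0,0,60],[-0.02,0,0,0,0,0,60]],
])

```text
clock: 12.0
tcp_pos: [0.5763, -0.3597, 0.0563]
orientation: [0.704, -0.061, 0.705, 0.063]
wrist_force: [-0.3, 1.0, 0.7]
finger_gap: 0.0655
```

Emit:
drive_tool([
  [[-0.04,0,0,0,0,0,60],[-0.09,0,0,0,0,0,60],[-0.1,0,0,0,0,0,60],[-0.1,0.1,0,0,0,0,60],[-0.1,0.16,0,0,0,0,90]],
])

```text
clock: 12.62
tcp_pos: [0.5541, -0.236, 0.1557]
orientation: [0.703, -0.06, 0.705, 0.063]
wrist_force: [0.6, 0.3, 0.9]
finger_gap: 0.0548
```

```bash
python3 -c "
from h import *
go(568.4,4.7,120,103)
cv2.imwrite('pics/p11.png',cv2.resize(np.hstack([cams.read_camera('scene')[140:280,100:260],cams.read_camera('top')[160:300,360:500]]),None,fx=2.6,fy=2.6))"
```

```text
shift [0.0365 0.2344 0.0558] rot [-0.053 -0.002 -0.004] | tcp [ 554.1 -236.   155.7] yaw 99.9 q [-0.54  0.4  -0.02  1.16  0.   -0.71] gap 0.0548 F [0.6 0.3 0.9] t 12.62
```

View pics/p11.png

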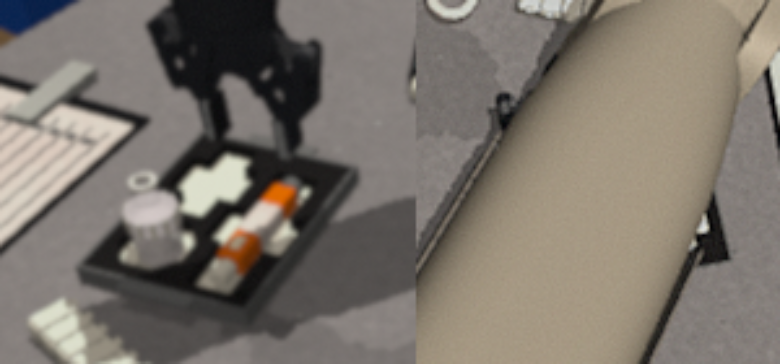

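The cup stands upright in the well, at about (152,228) in the crop. Next is the nearer tube.

Emit:
drive_tool([
  [[0.0,0.06,0.02,-0.053,-0.002,-0.004,110],[0.02,0.234,0.0558,-0.053,-0.002,-0.004,110],[0.0365,0.234,0.0558,-0.053,-0.002,-0.004,110],[0.0365,0.234,0.0558,-0.053,-0.002,-0.004,110],[0.0365,0.234,0.0558,-0.053,-0.002,-0.004,110]],
])

```text
clock: 13.35
tcp_pos: [0.563, 0.0138, 0.1188]
orientation: [0.699, -0.083, 0.705, 0.086]
wrist_force: [1.0, -0.6, -0.2]
finger_gap: 0.0486
```

```bash
python3 -c "
from h import *
go(568.4,4.7,50,103)"
```

```text
shift [ 0.0687 -0.0105  0.0035] rot [ 0.013 -0.007 -0.006] | tcp [563.   13.8 118.8] yaw 103.7 q [-0.12  0.35 -0.18  1.05  0.   -0.36] gap 0.0486 F [ 1.  -0.6 -0.2] t 13.35
```

Emit:
drive_tool([
  [[0.01,-0.0105,0.0035,0.013,-0.007,-0.006,110],[0.05,-0.0105,0.0035,0.013,-0.007,-0.006,110],[0.07,-0.0105,0.0035,0.013,-0.007,-0.006,110],[0.075,-0.0105,0.0035,0.013,-0.007,-0.006,110],[0.075,-0.0105,0.0035,0.013,-0.007,-0.006,110]],
])

```text
clock: 13.98
tcp_pos: [0.5687, 0.0033, 0.0437]
orientation: [0.703, -0.079, 0.703, 0.079]
wrist_force: [0.8, -0.6, 0.1]
finger_gap: 0.0485
```

```bash
python3 -c "
from h import *
go(568.4,4.7,12,103)
print(proj('scene',[[.5684,.0047,.0095]]))
cv2.imwrite('pics/p12.png',cv2.resize(cams.read_camera('scene')[210:350,220:370],None,fx=4,fy=4))"
```

```text
shift [ 0.0317  0.0015 -0.    ] rot [-0.002  0.     0.   ] | tcp [568.7   3.3  43.7] yaw 102.9 q [-0.14  0.43 -0.27  0.87 -0.   -0.36] gap 0.0485 F [ 0.8 -0.6  0.1] t 13.97
[[294.80229603 297.42183912]]
```

View pics/p12.png

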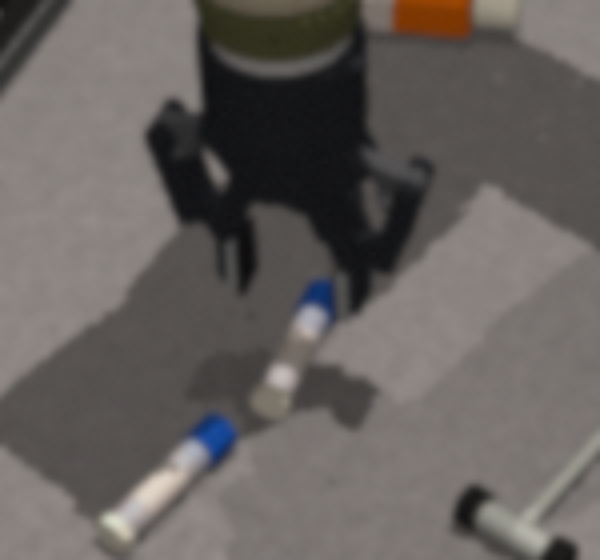

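The tube's middle projects to (299,350) in the crop, which is on the barrel. I'll descend and grip.

Emit:
drive_tool([
  [[0.02,0.001,0,0,0,0,110],[0.031,0.001,0,0,0,0,110],[0.031,0.001,0,0,0,0,255],[0.031,0.001,0,0,0,0,255],[0.031,0.001,0,0,0,0,255]],
], squeeze=25)

```text
clock: 14.65
tcp_pos: [0.5697, 0.0044, 0.0142]
orientation: [0.704, -0.08, 0.702, 0.079]
wrist_force: [-0.5, -1.2, 1.5]
finger_gap: 0.0104
```

```bash
python3 -c "
from h import *
go(568.4,4.7,110,103)
go(484,-380.1,130,102.4)"
```

```text
shift [-0.0958  0.0005 -0.0009] rot [-0.002  0.003  0.001] | tcp [569.7   4.4  14.2] yaw 102.9 q [-0.13  0.46 -0.31  0.8  -0.   -0.36] gap 0.0104 F [-0.5 -1.2  1.5] t 14.65
shift [-0.1159 -0.3558 -0.169 ] rot [0.009 0.003 0.001] | tcp [569.7   4.4  14.2] yaw 102.9 q [-0.13  0.46 -0.31  0.8  -0.   -0.36] gap 0.0104 F [-0.5 -1.2  1.5] t 14.65
```

```bash
python3 -c "
from h import *
go(568.4,4.7,110,103)
cv2.imwrite('pics/p13.png',cv2.resize(cams.read_camera('scene')[230:350,220:350],None,fx=5,fy=5))"
```

```text
shift [-0.0958  0.0005 -0.0009] rot [-0.002  0.003  0.001] | tcp [569.7   4.4  14.2] yaw 102.9 q [-0.13  0.46 -0.31  0.8  -0.   -0.36] gap 0.0104 F [-0.5 -1.2  1.5] t 14.65
```

View pics/p13.png

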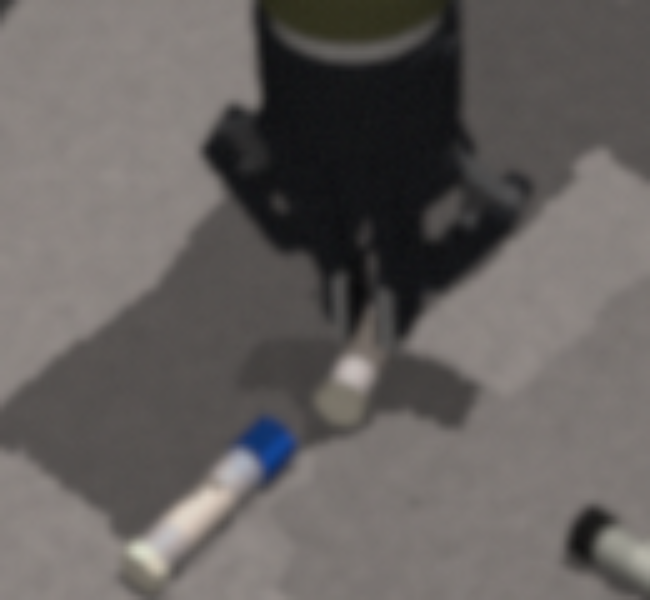

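The 10 mm gap means the tips closed on the upper part of the round barrel. So the tips do not extend past the TCP, and the earlier upward force came from the pads swinging forward. I'll reopen, go lower and regrip.

Emit:
drive_tool([
  [[0.0,0,0,0,0.003,0,120],[0.0,0,0,0,0.003,0,120],[0.0,0,0,0,0.003,0,120],[0.008,0,-0.001,0,0.003,0,120],[0.011,0,-0.001,0,0.003,0,120]],
])

```text
clock: 15.32
tcp_pos: [0.568, 0.0042, 0.0022]
orientation: [0.702, -0.08, 0.703, 0.079]
wrist_force: [-0.3, 0.2, -0.5]
finger_gap: 0.0453
```

```bash
python3 -c "
from h import *
go(568.4,4.7,2.5,103)
cv2.imwrite('pics/p14.png',cv2.resize(cams.read_camera('scene')[230:350,220:350],None,fx=5,fy=5))"
```

```text
shift [-0.0003  0.0004  0.0005] rot [-0.002 -0.002  0.001] | tcp [568.    4.2   2.2] yaw 102.9 q [-0.13  0.47 -0.32  0.78 -0.   -0.36] gap 0.0453 F [-0.3  0.2 -0.5] t 15.32
```

View pics/p14.png

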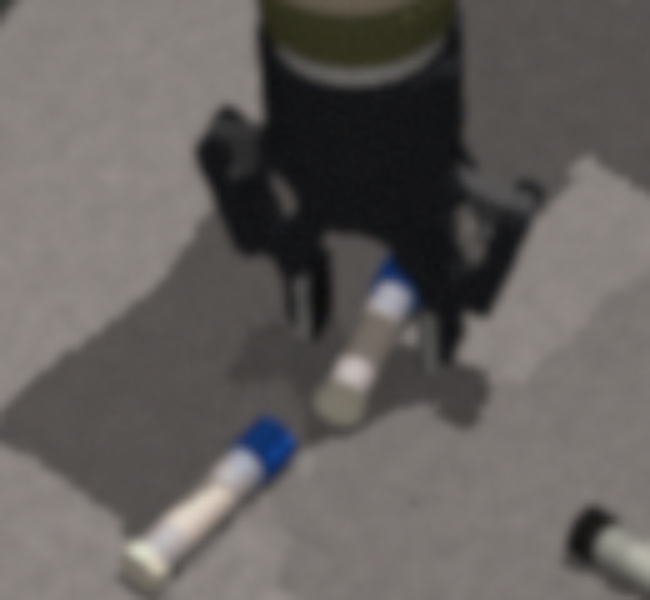

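The fingers straddle the barrel and the tube hasn't moved. I'll close.

Emit:
drive_tool([
  [[0,0,0,0,0,0,255],[0,0,0,0,0,0,255],[0,0,0,0,0,0,255],[0,0,0,0,0,0,255],[0,0,0,0,0,0,255]],
], squeeze=25)

```text
clock: 16.0
tcp_pos: [0.568, 0.0042, 0.0021]
orientation: [0.702, -0.08, 0.703, 0.079]
wrist_force: [-0.3, 0.1, 0.2]
finger_gap: 0.0148
```

```bash
python3 -c "
from h import *
go(568.4,4.7,110,103)
go(484,-380.1,130,102.4)"
```

```text
shift [-0.1079  0.0003  0.0004] rot [-0.002 -0.002  0.001] | tcp [568.    4.2   2.1] yaw 102.9 q [-0.13  0.47 -0.32  0.78 -0.   -0.36] gap 0.0148 F [-0.3  0.1  0.2] t 16.0
shift [-0.1274 -0.356  -0.1678] rot [ 0.008 -0.002  0.001] | tcp [568.    4.2   2.1] yaw 102.9 q [-0.13  0.47 -0.32  0.78 -0.   -0.36] gap 0.0148 F [-0.3  0.1  0.2] t 16.0
```

Emit:
drive_tool([
  [[-0.06,0,0,0,-0.002,0,255],[-0.12,-0.02,-0.01,0.008,-0.002,0.001,255],[-0.13,-0.356,-0.168,0.008,-0.002,0.001,255],[-0.13,-0.356,-0.168,0.008,-0.002,0.001,255],[-0.13,-0.356,-0.168,0.008,-0.002,0.001,255]],
])

```text
clock: 16.62
tcp_pos: [0.5228, -0.2016, 0.1273]
orientation: [0.703, -0.077, 0.702, 0.077]
wrist_force: [0.5, -0.4, 0.6]
finger_gap: 0.0147
```

```bash
python3 -c "
from h import *
go(484,-380.1,130,102.4)"
```

```text
shift [-0.0028 -0.1659 -0.0764] rot [0.001 0.001 0.   ] | tcp [ 522.8 -201.6  127.3] yaw 102.5 q [-0.51  0.34 -0.18  1.05  0.   -0.73] gap 0.0147 F [ 0.5 -0.4  0.6] t 16.62
```

Emit:
drive_tool([
  [[0,-0.1659,-0.0764,0.001,0.001,0,255],[0,-0.1659,-0.0764,0.001,0.001,0,255],[0,-0.1659,-0.0764,0.001,0.001,0,255],[0.02,-0.1659,-0.0764,0.001,0.001,0,255],[0.06,-0.1659,-0.0764,0.001,0.001,0,255]],
])

```text
clock: 17.25
tcp_pos: [0.4848, -0.3828, 0.0683]
orientation: [0.704, -0.077, 0.702, 0.074]
wrist_force: [0.8, 0.3, -0.5]
finger_gap: 0.0147
```

```bash
python3 -c "
from h import *
go(484,-380.1,6,102.4)
cv2.imwrite('pics/p15.png',cv2.resize(cams.read_camera('scene')[130:270,100:280],None,fx=4,fy=4))"
```

```text
shift [ 0.0623  0.0031 -0.0004] rot [-0.002  0.003  0.004] | tcp [ 484.8 -382.8   68.3] yaw 102.3 q [-0.8   0.48 -0.11  0.97  0.   -1.01] gap 0.0147 F [ 0.8  0.3 -0.5] t 17.25
```

View pics/p15.png

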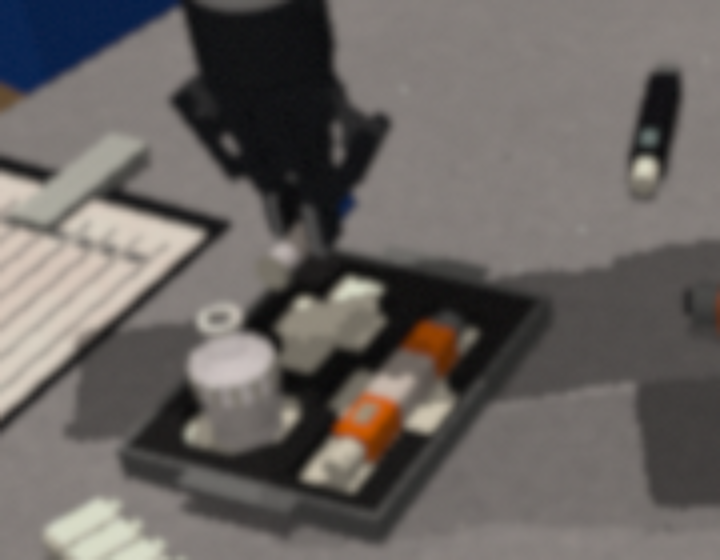

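Emit:
drive_tool([
  [[0.01,0.003,0,-0.002,0.003,0.004,255],[0.04,0.003,0,-0.002,0.003,0.004,255],[0.058,0.003,0,-0.002,0.003,0.004,255],[0.062,0.003,0,-0.002,0.003,0.004,255],[0.062,0.003,0,-0.002,0.003,0.004,255]],
])

```text
clock: 17.92
tcp_pos: [0.4812, -0.3756, 0.0033]
orientation: [0.701, -0.075, 0.705, 0.079]
wrist_force: [-5.9, 6.1, 19.1]
finger_gap: 0.0148
```

```bash
python3 -c "
from h import *
go(484,-380.1,5.5,102.4)
cv2.imwrite('pics/p16.png',cv2.resize(cams.read_camera('scene')[130:270,100:280],None,fx=4,fy=4))"
```

```text
shift [-0.0022 -0.005   0.0018] rot [ 0.002 -0.006 -0.007] | tcp [ 481.2 -375.6    3.3] yaw 102.5 q [-0.79  0.54 -0.19  0.85 -0.   -1.01] gap 0.0148 F [-5.9  6.1 19.1] t 17.93
```

View pics/p16.png

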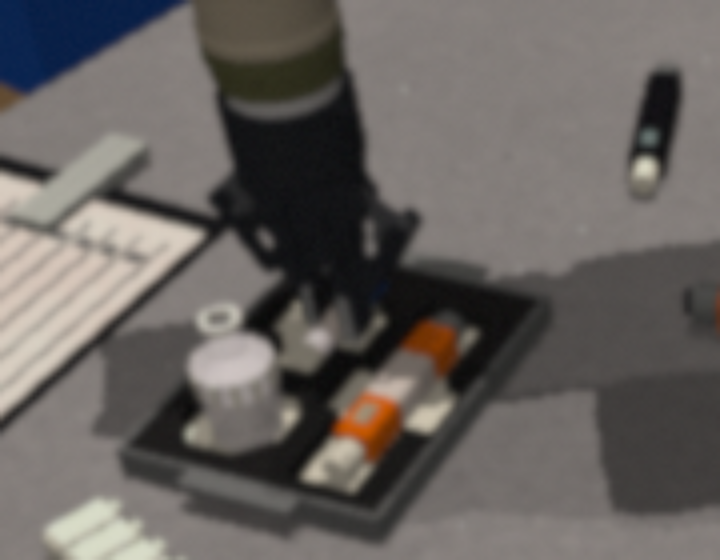

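It overshot a little and pressed on the floor with 19 N. I'll ease up 2 mm, recentre and release.

Emit:
drive_tool([
  [[-0.0022,-0.004,0.002,0,-0.006,-0.007,255],[-0.0022,-0.004,0.002,0,-0.006,-0.007,255],[-0.0022,-0.004,0.002,0,-0.006,-0.007,150],[-0.0022,-0.004,0.002,0,-0.006,-0.007,150],[-0.0022,-0.004,0.002,0,-0.006,-0.007,150]],
])

```text
clock: 18.6
tcp_pos: [0.4838, -0.3789, 0.0051]
orientation: [0.703, -0.077, 0.703, 0.077]
wrist_force: [0.4, -0.5, 0.6]
finger_gap: 0.0351
```

Emit:
drive_tool([
  [[-0.04,-0.004,0.002,0,-0.006,-0.007,150],[-0.1,-0.004,0.002,0,-0.006,-0.007,150],[-0.13,-0.004,0.002,0,-0.006,-0.007,150],[-0.13,0.06,0.03,0,-0.006,-0.007,120],[-0.13,0.1,0.03,0,-0.006,-0.007,120]],
])

```text
clock: 19.23
tcp_pos: [0.4923, -0.2738, 0.1356]
orientation: [0.706, -0.079, 0.7, 0.075]
wrist_force: [-0.1, 0.1, -0.0]
finger_gap: 0.0453
```

```bash
python3 -c "
from h import *
go(553.3,151.1,140,84)
cv2.imwrite('pics/p17.png',cv2.resize(np.hstack([cams.read_camera('scene')[140:280,100:260],cams.read_camera('top')[160:300,360:500]]),None,fx=2.6,fy=2.6))"
```

```text
shift [-0.0061  0.4016  0.1515] rot [0.323 0.008 0.006] | tcp [ 492.3 -273.8  135.6] yaw 102.5 q [-0.65  0.33 -0.17  1.06  0.   -0.87] gap 0.0453 F [-0.1  0.1 -0. ] t 19.23
```

View pics/p17.png

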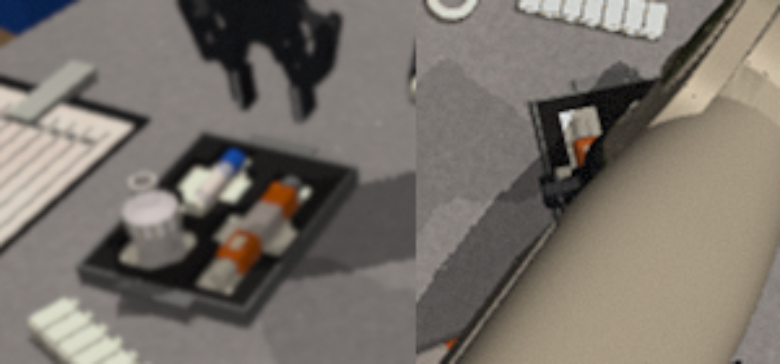

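The tube lies in its slot. Next is the chrome hammer.

Emit:
drive_tool([
  [[-0.006,0.402,0.1515,0.323,0.008,0.006,120],[-0.006,0.402,0.1515,0.323,0.008,0.006,120],[-0.006,0.402,0.1515,0.323,0.008,0.006,120],[-0.006,0.402,0.1515,0.323,0.008,0.006,120],[-0.006,0.402,0.1515,0.323,0.008,0.006,120]],
])

```text
clock: 19.95
tcp_pos: [0.5333, 0.0331, 0.139]
orientation: [0.705, 0.037, 0.707, -0.035]
wrist_force: [1.3, 0.0, 0.0]
finger_gap: 0.0452
```

```bash
python3 -c "
from h import *
go(553.3,151.1,140,84)
img=cams.read_camera('top'); cv2.imwrite('pics/p18.png',cv2.resize(img[170:270,225:305],None,fx=6,fy=6,interpolation=cv2.INTER_NEAREST)); cv2.imwrite('pics/p18b.png',cv2.resize(img[170:290,360:500],None,fx=5,fy=5))"
```

```text
shift [-0.0006  0.1194  0.0079] rot [ 0.003 -0.003 -0.003] | tcp [533.3  33.1 139. ] yaw 84.2 q [-0.09  0.28 -0.23  1.06  0.    0.01] gap 0.0452 F [1.3 0.  0. ] t 19.95
```

View pics/p18.png

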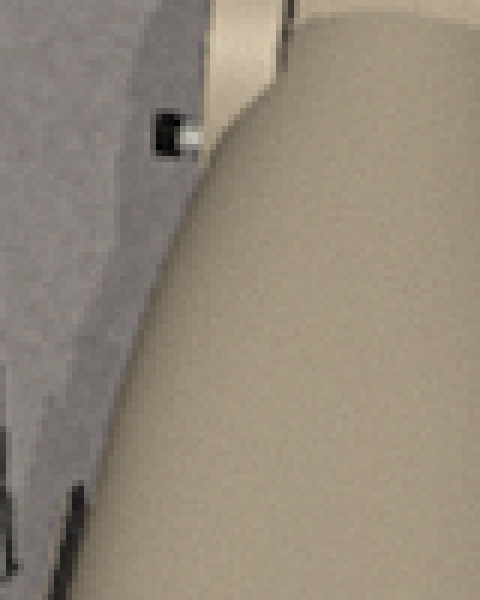

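View pics/p18b.png

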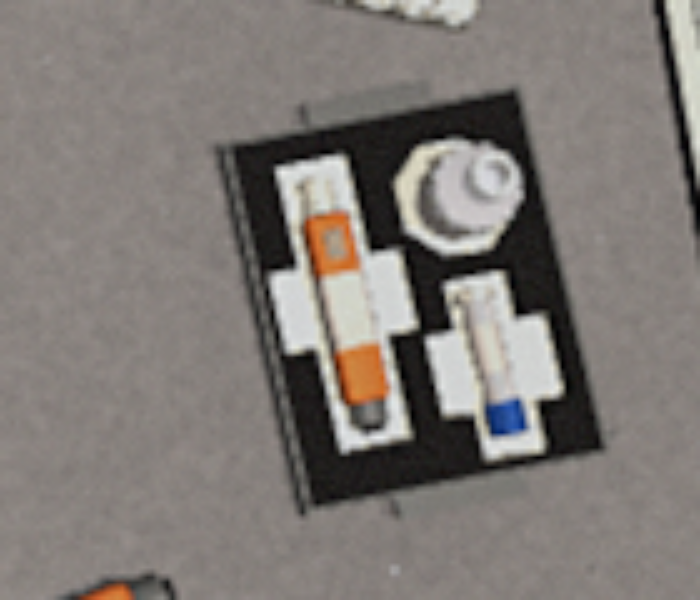

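The allergy kit is good: injector, cup and tube all lie inside their cut-outs with floor visible around them. I'll cross-check the hammer axis from the first image.

```bash
python3 -c "
from h import *
h=unproj('top',[262.1,193.2],.01)[0]*1000;b=unproj('top',[253.5,252.5],.01)[0]*1000
d=h-b;L=np.linalg.norm(d);print(h,b,L,np.degrees(np.arctan2(d[1],d[0])),h-60*d/L)"
```

```text
[609.20281114 153.14777719] [446.09234045 170.51567131] 164.03252541925033 -6.077915263538004 [549.54008134 159.50062487]
```

Emit:
drive_tool([
  [[0,0.06,0.004,0,-0.003,-0.003,120],[0,0.119,0.008,0,-0.003,-0.003,120],[0,0.119,0.008,0,-0.003,-0.003,120],[0.04,0.119,0.008,0,-0.003,-0.003,120],[0.08,0.119,0.008,0,-0.003,-0.003,120]],
])

```text
clock: 20.62
tcp_pos: [0.5534, 0.1575, 0.0595]
orientation: [0.707, 0.035, 0.706, -0.032]
wrist_force: [0.4, 0.4, -0.7]
finger_gap: 0.0454
```

```bash
python3 -c "
from h import *
go(553.3,151.1,3,84)
print(proj('scene',[[.5533,.1511,.01]]))
cv2.imwrite('pics/p19.png',cv2.resize(cams.read_camera('scene')[210:380,300:450],None,fx=3.5,fy=3.5))"
```

```text
shift [ 0.0565 -0.0066  0.0004] rot [ 0.009  0.002 -0.005] | tcp [553.4 157.5  59.5] yaw 84.5 q [ 0.14  0.42 -0.24  0.91  0.    0.23] gap 0.0454 F [ 0.4  0.4 -0.7] t 20.62
[[362.18499405 322.70034783]]
```

View pics/p19.png

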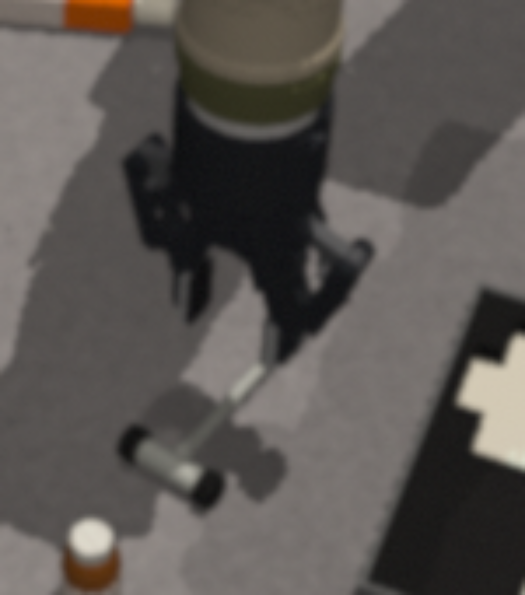

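```bash
python3 -c "
from h import *
h=unproj('scene',[300+171/3.5,210+467/3.5],.01)[0]*1000;b=unproj('scene',[300+255/3.5,210+375/3.5],.01)[0]*1000
print(h,b)
go(551,159.5,20,84)"
```

```text
[609.05585808 153.69647107] [530.32805393 162.04093396]
shift [0.0337 0.0028 0.0016] rot [ 0.009 -0.007 -0.003] | tcp [549.4 156.7  53.7] yaw 84.5 q [ 0.14  0.42 -0.25  0.91  0.    0.23] gap 0.0451 F [-1.2 -0.3 -3.8] t 20.68
```

Both views agree: head at (609,153.5), point at about (549.5,159.7), axis −6.1°. I'll descend.

Emit:
drive_tool([
  [[0.0,0.003,0.0,0.009,-0.007,-0.003,120],[0.02,0.003,0.0,0.009,-0.007,-0.003,120],[0.04,0.003,0.0,0.009,-0.007,-0.003,120],[0.049,0.003,0.0,0.009,-0.007,-0.003,120],[0.05,0.003,0.0,0.009,-0.007,-0.003,120]],
])

```text
clock: 21.3
tcp_pos: [0.5497, 0.1595, 0.0043]
orientation: [0.706, 0.037, 0.706, -0.037]
wrist_force: [-0.6, 0.7, 0.2]
finger_gap: 0.0454
```

```bash
python3 -c "
from h import *
go(549.5,159.7,3,84)"
```

```text
shift [ 0.0013  0.0002 -0.0002] rot [-0.001  0.     0.   ] | tcp [549.7 159.5   4.3] yaw 84.0 q [ 0.14  0.48 -0.31  0.79 -0.    0.25] gap 0.0454 F [-0.6  0.7  0.2] t 21.3
```

Emit:
drive_tool([
  [[0.001,0,0,0,0,0,255],[0.001,0,0,0,0,0,255],[0.001,0,0,0,0,0,255],[0.001,0,0,0,0,0,255],[0.001,0,0,0,0,0,255]],
], squeeze=50)

```text
clock: 21.92
tcp_pos: [0.5504, 0.1597, 0.0042]
orientation: [0.707, 0.037, 0.705, -0.037]
wrist_force: [-0.4, 0.5, 6.3]
finger_gap: 0.0057
```

```bash
python3 -c "
from h import *
go(549.5,159.7,120,84)
go(523.1,374,120,97.5)
cv2.imwrite('pics/p20.png',cv2.resize(cams.read_camera('scene')[240:380,300:450],None,fx=4,fy=4))"
```

```text
shift [-1.158e-01 -1.000e-04 -7.000e-04] rot [-0.001  0.002 -0.   ] | tcp [550.4 159.7   4.2] yaw 84.0 q [ 0.14  0.48 -0.31  0.79 -0.    0.25] gap 0.0057 F [-0.4  0.5  6.3] t 21.93
shift [-0.1158  0.2102 -0.0495] rot [-0.236  0.002  0.   ] | tcp [550.4 159.7   4.2] yaw 84.0 q [ 0.14  0.48 -0.31  0.79 -0.    0.25] gap 0.0057 F [-0.4  0.5  6.3] t 21.93
```

View pics/p20.png

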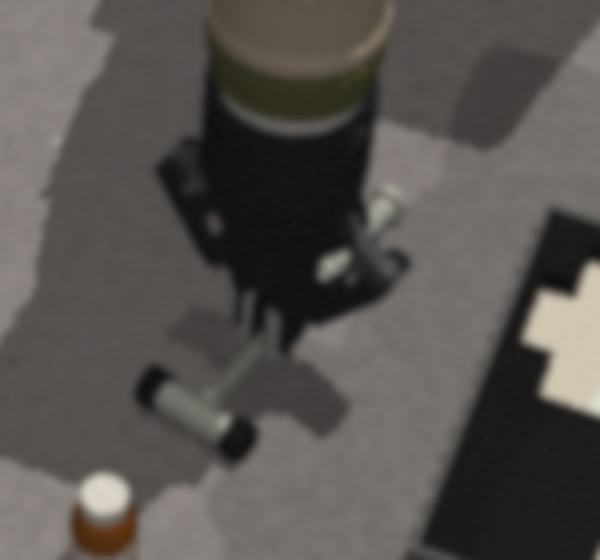

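Emit:
drive_tool([
  [[-0.02,0,0,0,0.002,0,255],[-0.05,0,0,0,0.002,0,255],[-0.08,0,0,0,0.002,0,255],[-0.1,0,0,0,0.002,0,255],[-0.1,0,0,0,0.002,0,255]],
])

```text
clock: 22.6
tcp_pos: [0.5513, 0.1599, 0.1055]
orientation: [0.707, 0.037, 0.705, -0.037]
wrist_force: [0.1, -0.3, -1.2]
finger_gap: 0.0059
```

```bash
python3 -c "
from h import *
go(523.1,374,110,97.5)
cv2.imwrite('pics/p21.png',cv2.resize(cams.read_camera('scene')[200:380,280:460],None,fx=3.3,fy=3.3))"
```

```text
shift [-0.0044  0.21   -0.0506] rot [-0.236  0.003 -0.001] | tcp [551.3 159.9 105.5] yaw 84.0 q [ 0.14  0.38 -0.18  1.01  0.    0.25] gap 0.0059 F [ 0.1 -0.3 -1.2] t 22.6
```

View pics/p21.png

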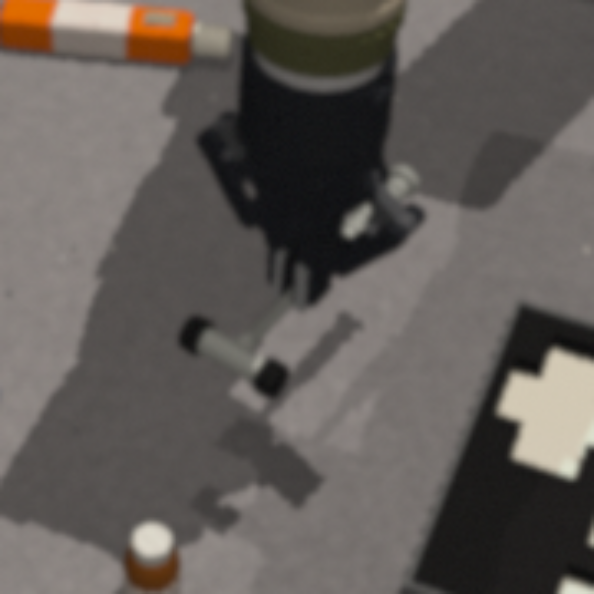

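The hammer is lifted level. I'll carry it to the T.

Emit:
drive_tool([
  [[-0.004,0.05,-0.012,-0.06,0.003,0,255],[-0.004,0.1,-0.025,-0.12,0.003,0,255],[-0.004,0.15,-0.037,-0.18,0.003,0,255],[-0.004,0.19,-0.046,-0.236,0.003,0,255],[-0.004,0.21,-0.0506,-0.236,0.003,0,255]],
])

```text
clock: 23.28
tcp_pos: [0.5207, 0.3755, 0.1062]
orientation: [0.704, -0.047, 0.707, 0.047]
wrist_force: [0.3, -0.1, -1.7]
finger_gap: 0.0055
```

```bash
python3 -c "
from h import *
go(523.1,374,50,97.5)"
```

```text
shift [ 0.0561 -0.0017  0.0025] rot [ 0.002 -0.005  0.001] | tcp [520.7 375.5 106.2] yaw 97.6 q [0.5  0.5  0.02 1.09 0.   0.37] gap 0.0055 F [ 0.3 -0.1 -1.7] t 23.27
```

Emit:
drive_tool([
  [[0.02,-0.0017,0.0025,0.002,-0.005,0,255],[0.04,-0.0017,0.0025,0.002,-0.005,0,255],[0.056,-0.0017,0.0025,0.002,-0.005,0,255],[0.06,-0.0017,0.0025,0.002,-0.005,0,255],[0.06,-0.0017,0.0025,0.002,-0.005,0,255]],
])

```text
clock: 23.9
tcp_pos: [0.5232, 0.3737, 0.046]
orientation: [0.705, -0.046, 0.706, 0.046]
wrist_force: [-0.0, -0.2, -0.6]
finger_gap: 0.0054
```

```bash
python3 -c "
from h import *
go(523.1,374,7.5,97.5)
cv2.imwrite('pics/p22.png',cv2.resize(cams.read_camera('scene')[240:430,380:540],None,fx=3.5,fy=3))
cv2.imwrite('pics/p22b.png',cv2.resize(cams.read_camera('top')[160:290,130:290],None,fx=4,fy=4))"
```

```text
shift [ 0.0385  0.0004 -0.    ] rot [-0.001 -0.     0.001] | tcp [523.2 373.7  46. ] yaw 97.4 q [ 0.5   0.55 -0.06  0.96 -0.    0.37] gap 0.0054 F [-0.  -0.2 -0.6] t 23.9
```

View pics/p22.png

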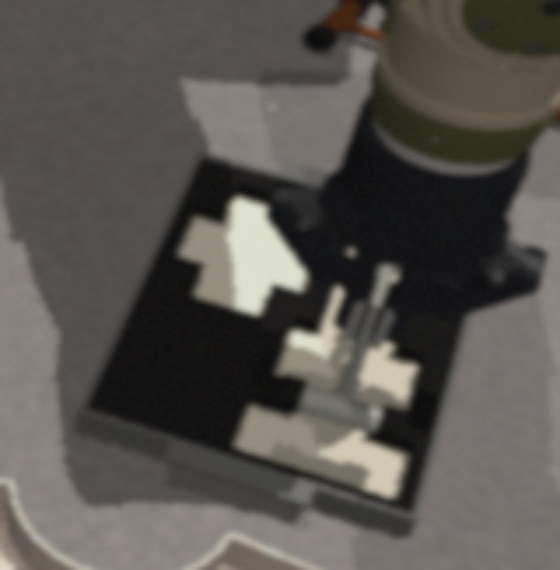

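View pics/p22b.png

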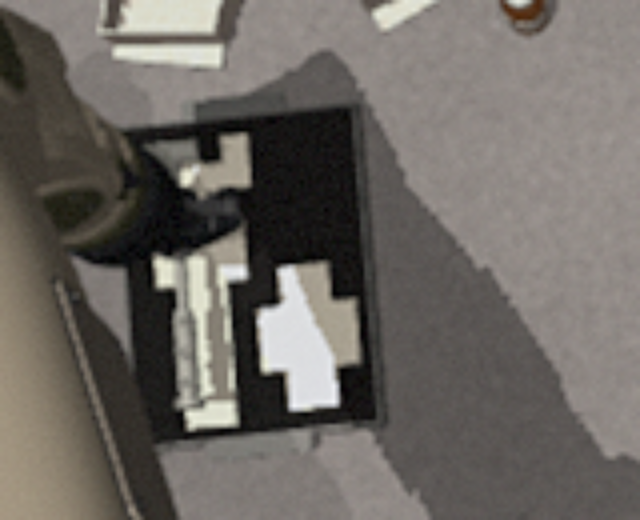

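Emit:
drive_tool([
  [[0.01,-0.001,0,0,0,0,255],[0.018,-0.001,0,0,0,0,255],[0.026,-0.001,0,0,0,0,255],[0.034,-0.001,0,0,0,0,255],[0.036,-0.001,0,0,0,0,255]],
])

```text
clock: 24.62
tcp_pos: [0.5233, 0.3729, 0.0099]
orientation: [0.706, -0.046, 0.706, 0.046]
wrist_force: [-0.0, 0.2, -0.5]
finger_gap: 0.0054
```

```bash
python3 -c "
from h import *
go(523.1,373,7.2,97.5)
cv2.imwrite('pics/p23.png',cv2.resize(cams.read_camera('scene')[240:430,380:540],None,fx=3.5,fy=3))
cv2.imwrite('pics/p23b.png',cv2.resize(cams.read_camera('top')[160:290,130:290],None,fx=4,fy=4))"
```

```text
shift [ 0.0027  0.0001 -0.0002] rot [-0.001 -0.     0.001] | tcp [523.3 372.9   9.9] yaw 97.5 q [ 0.49  0.58 -0.1   0.89 -0.    0.36] gap 0.0054 F [-0.   0.2 -0.5] t 24.62
```

View pics/p23.png

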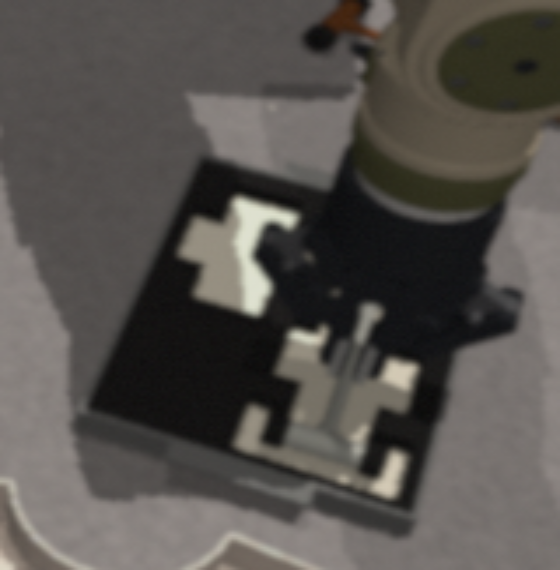

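View pics/p23b.png

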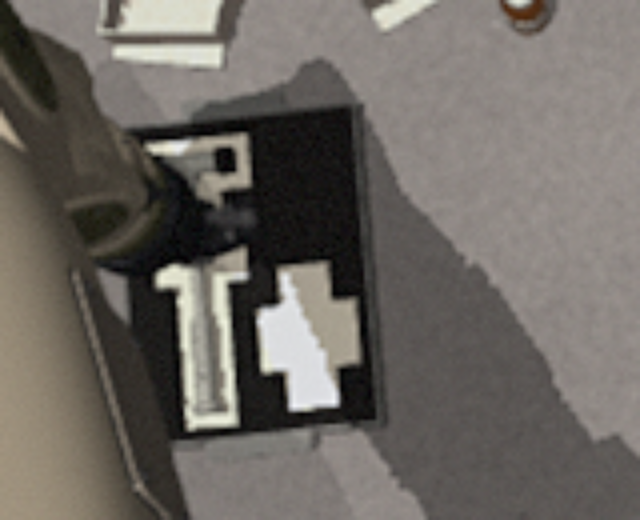

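The hammer is centred in the T with its head in the cross-bar. I'll lower it and release.

Emit:
drive_tool([
  [[0.0025,0,0,0,0,0,255],[0.0025,0,0,0,0,0,255],[0.0025,0,0,0,0,0,170],[0.0025,0,0,0,0,0,170],[0.0025,0,0,0,0,0,170]],
])

```text
clock: 25.35
tcp_pos: [0.5238, 0.3731, 0.0082]
orientation: [0.706, -0.046, 0.705, 0.046]
wrist_force: [0.5, -0.2, -0.3]
finger_gap: 0.0288
```

Emit:
drive_tool([
  [[-0.02,0,0,0,0,0,170],[-0.06,0,0,0,0,0,170],[-0.12,0,0,0,0,0,170],[-0.13,-0.05,0,0,0,0,140],[-0.13,-0.11,0.03,0,0,0,120]],
])

```text
clock: 25.98
tcp_pos: [0.5651, 0.2722, 0.1408]
orientation: [0.707, -0.047, 0.704, 0.048]
wrist_force: [1.1, 0.1, -0.9]
finger_gap: 0.0452
```

```bash
python3 -c "
from h import *
go(671.8,-.1,130,86)
cv2.imwrite('pics/p24.png',cv2.resize(cams.read_camera('scene')[240:430,380:540],None,fx=3.5,fy=3))
"
```

```text
shift [ 0.0109 -0.2841  0.0694] rot [ 0.204  0.004 -0.001] | tcp [565.1 272.2 140.8] yaw 97.7 q [ 0.32  0.45  0.02  1.14 -0.    0.19] gap 0.0452 F [ 1.1  0.1 -0.9] t 25.98
```

View pics/p24.png

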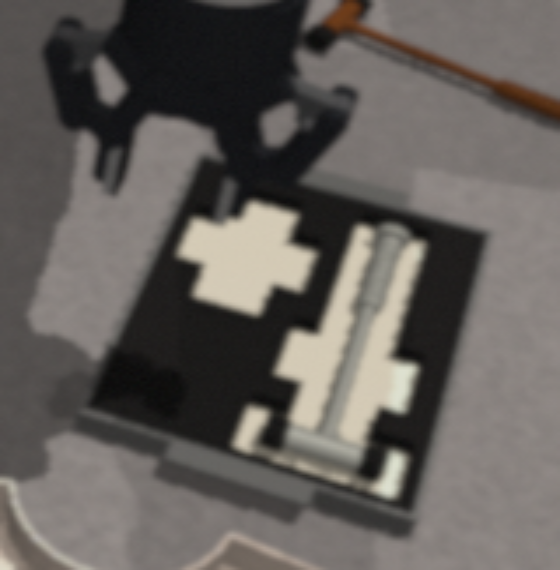

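The hammer lies in the T. Now the last tube.

Emit:
drive_tool([
  [[0.01,-0.284,0.069,0.204,0.004,0,120],[0.01,-0.284,0.069,0.204,0.004,0,120],[0.01,-0.284,0.069,0.204,0.004,0,120],[0.01,-0.284,0.069,0.204,0.004,0,120],[0.01,-0.284,0.069,0.204,0.004,0,120]],
])

```text
clock: 26.65
tcp_pos: [0.6752, -0.0108, 0.1314]
orientation: [0.708, 0.027, 0.705, -0.029]
wrist_force: [-0.0, 1.1, 0.5]
finger_gap: 0.0452
```

```bash
python3 -c "
from h import *
go(671,-1,60,86)"
```

```text
shift [ 0.0713  0.0097 -0.0052] rot [-0.01   0.003  0.003] | tcp [675.2 -10.8 131.4] yaw 85.4 q [-0.13  0.55  0.16  1.18 -0.   -0.05] gap 0.0452 F [-0.   1.1  0.5] t 26.65
```

Emit:
drive_tool([
  [[0.0,0.01,-0.005,-0.01,0.003,0.003,120],[0.04,0.01,-0.005,-0.01,0.003,0.003,120],[0.08,0.01,-0.005,-0.01,0.003,0.003,120],[0.09,0.01,-0.005,-0.01,0.003,0.003,120],[0.09,0.01,-0.005,-0.01,0.003,0.003,120]],
])

```text
clock: 27.28
tcp_pos: [0.6708, 0.0001, 0.0412]
orientation: [0.706, 0.024, 0.707, -0.024]
wrist_force: [0.2, 0.2, 0.1]
finger_gap: 0.0455
```

```bash
python3 -c "
from h import *
go(671,-1,2.5,86)
print(proj('scene',[[.671,-.001,.0095]]))
cv2.imwrite('pics/p25.png',cv2.resize(cams.read_camera('scene')[240:380,190:340],None,fx=4,fy=4))"
```

```text
shift [ 0.0387 -0.0011  0.0003] rot [ 0.001 -0.001 -0.   ] | tcp [6.708e+02 1.000e-01 4.120e+01] yaw 86.0 q [-0.12  0.6   0.02  0.99  0.   -0.05] gap 0.0455 F [0.2 0.2 0.1] t 27.27
[[261.76626251 330.77964579]]
```

View pics/p25.png

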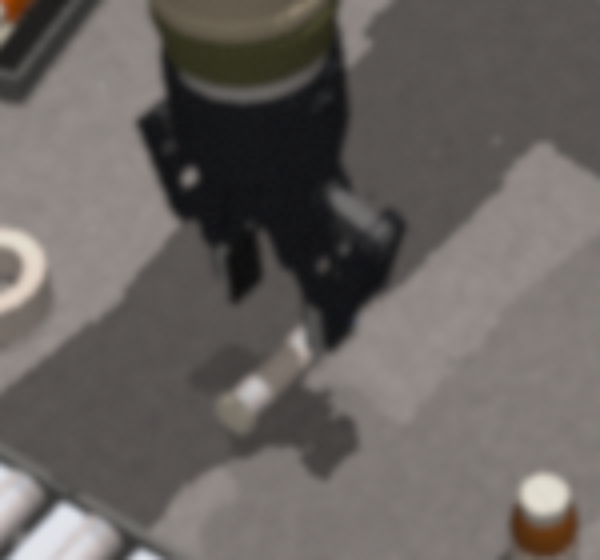

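The jaw centre projects to (287,363), on the tube's middle. I'll descend and grip.

Emit:
drive_tool([
  [[0.02,-0.001,0,0,0,0,120],[0.034,-0.001,0,0,0,0,120],[0.038,-0.001,0,0,0,0,120],[0.038,-0.001,0,0,0,0,120],[0.038,-0.001,0,0,0,0,255]],
], squeeze=25)

```text
clock: 27.95
tcp_pos: [0.6724, -0.0012, 0.0052]
orientation: [0.708, 0.024, 0.706, -0.025]
wrist_force: [-0.0, -0.6, 0.3]
finger_gap: 0.028
```

Emit:
drive_tool([
  [[0,0,0,0,0,0,255],[0,0,0,0,0,0,255],[0,0,0,0,0,0,255],[-0.02,0,0,0,0,0,255],[-0.06,0,0,0,0,0,255]],
])

```text
clock: 28.58
tcp_pos: [0.6702, -0.001, 0.0635]
orientation: [0.706, 0.025, 0.708, -0.024]
wrist_force: [-0.0, 0.3, 0.5]
finger_gap: 0.0151
```

```bash
python3 -c "
from h import *
go(467.7,297,130,97.5)
cv2.imwrite('pics/p26.png',cv2.resize(cams.read_camera('scene')[240:380,190:340],None,fx=4,fy=4))"
```

```text
shift [-0.0659  0.2833 -0.2229] rot [-0.2   -0.002 -0.   ] | tcp [670.2  -1.   63.5] yaw 86.0 q [-0.12  0.58  0.05  1.04  0.   -0.05] gap 0.0151 F [-0.   0.3  0.5] t 28.57
```

View pics/p26.png

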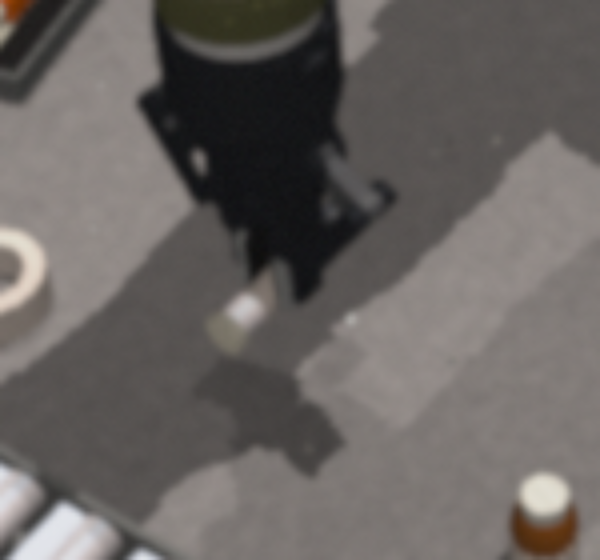

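The tube is held with a 15 mm gap. I'll carry it to the neuro tray.

Emit:
drive_tool([
  [[-0.05,0.02,-0.02,-0.05,0,0,255],[-0.066,0.283,-0.223,-0.2,-0.002,0,255],[-0.066,0.283,-0.223,-0.2,-0.002,0,255],[-0.066,0.283,-0.223,-0.2,-0.002,0,255],[-0.066,0.283,-0.223,-0.2,-0.002,0,255]],
])

```text
clock: 29.25
tcp_pos: [0.5156, 0.2292, 0.132]
orientation: [0.709, -0.047, 0.702, 0.046]
wrist_force: [0.5, 0.9, -0.3]
finger_gap: 0.015
```

```bash
python3 -c "
from h import *
go(467.7,297,100,97.5)"
```

```text
shift [ 0.0314  0.0735 -0.039 ] rot [-0.     0.011  0.002] | tcp [515.6 229.2 132. ] yaw 97.5 q [ 0.28  0.33 -0.18  1.05 -0.    0.15] gap 0.015 F [ 0.5  0.9 -0.3] t 29.25
```

Emit:
drive_tool([
  [[0.0,0.05,-0.03,0,0.011,0.002,255],[0.01,0.0735,-0.039,0,0.011,0.002,255],[0.03,0.0735,-0.039,0,0.011,0.002,255],[0.07,0.0735,-0.039,0,0.011,0.002,255],[0.09,0.0735,-0.039,0,0.011,0.002,255]],
])

```text
clock: 29.88
tcp_pos: [0.467, 0.2967, 0.0395]
orientation: [0.705, -0.046, 0.706, 0.046]
wrist_force: [-0.4, 0.7, 0.2]
finger_gap: 0.0146
```

```bash
python3 -c "
from h import *
go(467.7,297,8,97.5)
cv2.imwrite('pics/p27.png',cv2.resize(cams.read_camera('scene')[240:430,380:540],None,fx=3.5,fy=3))"
```

```text
shift [0.0315 0.0003 0.0008] rot [ 0.    -0.002  0.001] | tcp [467.  296.7  39.5] yaw 97.5 q [ 0.42  0.41 -0.32  0.85  0.    0.29] gap 0.0146 F [-0.4  0.7  0.2] t 29.88
```

View pics/p27.png

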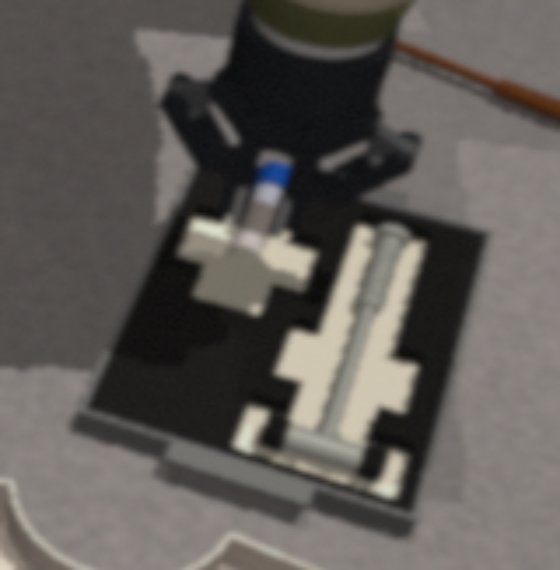

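Emit:
drive_tool([
  [[0.012,0,0.001,0,-0.002,0,255],[0.022,0,0.001,0,-0.002,0,255],[0.029,0,0.001,0,-0.002,0,255],[0.031,0,0.001,0,-0.002,0,255],[0.031,0,0.001,0,-0.002,0,255]],
])

```text
clock: 30.55
tcp_pos: [0.4671, 0.2962, 0.0085]
orientation: [0.705, -0.047, 0.706, 0.046]
wrist_force: [-4.6, -2.1, 13.8]
finger_gap: 0.0143
```

```bash
python3 -c "
from h import *
go(467.7,297,7.5,97.5)
cv2.imwrite('pics/p28.png',cv2.resize(cams.read_camera('scene')[240:430,380:540],None,fx=3.5,fy=3))"
```

```text
shift [0.001  0.0008 0.0007] rot [-0.    -0.002  0.001] | tcp [467.1 296.2   8.5] yaw 97.5 q [ 0.42  0.44 -0.35  0.78 -0.    0.29] gap 0.0143 F [-4.6 -2.1 13.8] t 30.55
```

View pics/p28.png

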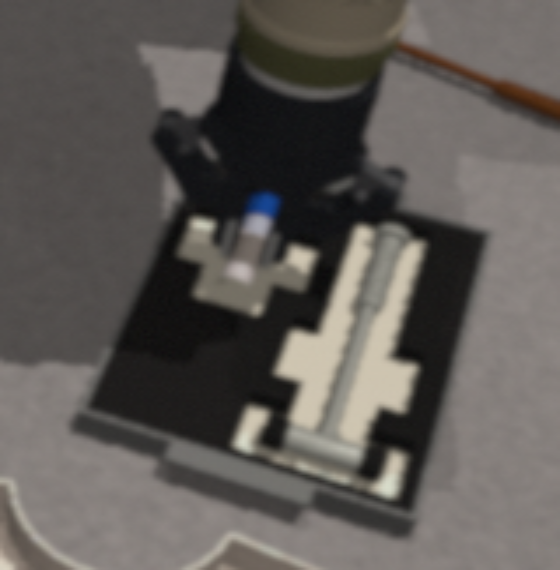

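There is a 14 N contact, so I'll check whether the cap end is resting on the foam.

```bash
python3 -c "
from h import *
for c,(v0,v1,u0,u1) in (('scene',(240,430,380,540)),('top',(170,290,150,260))):
    im=cams.read_camera(c); hsv=cv2.cvtColor(im,cv2.COLOR_BGR2HSV); bl=cv2.inRange(hsv,(100,120,40),(130,255,255)); m=np.zeros_like(bl); m[v0:v1,u0:u1]=bl[v0:v1,u0:u1]
    v,u=np.nonzero(m); print(c,len(u))
    if len(u):
        x,y=u.mean(),v.mean()
        for z in (.0125,.02,.028): print((unproj(c,[x,y],z)*1000).round(1))
print('expected cap', tray('N',-45-31,-36),'slot end',tray('N',-95,-36))
im=cams.read_camera('scene'); o=np.ascontiguousarray(im[280:350,420:480]); cv2.imwrite('pics/p29.png',cv2.resize(o,None,fx=10,fy=8,interpolation=cv2.INTER_CUBIC))
cv2.imwrite('pics/p29b.png',cv2.resize(cams.read_camera('top')[170:290,150:260],None,fx=5,fy=5))
"
```

```text
scene 76
[[424.3 288.3]]
[[431.  289.6]]
[[438.2 291. ]]
top 40
[[435.5 294.1]]
[[434.8 292.4]]
[[434.1 290.5]]
expected cap [436.94913346 292.98799438] slot end [418.11168109 290.50799673]
```

View pics/p29.png

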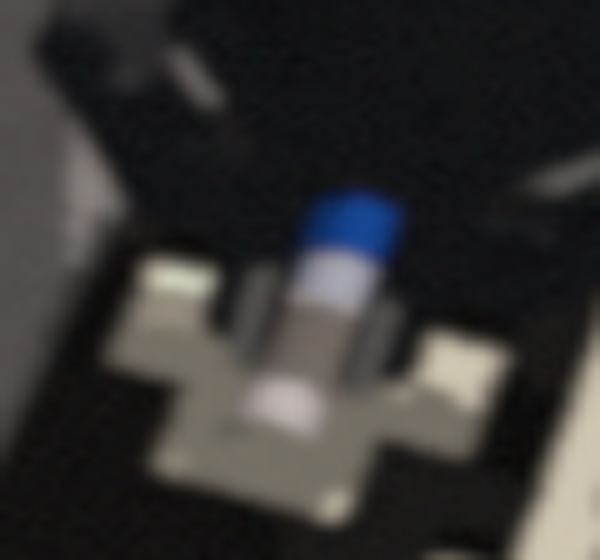

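View pics/p29b.png

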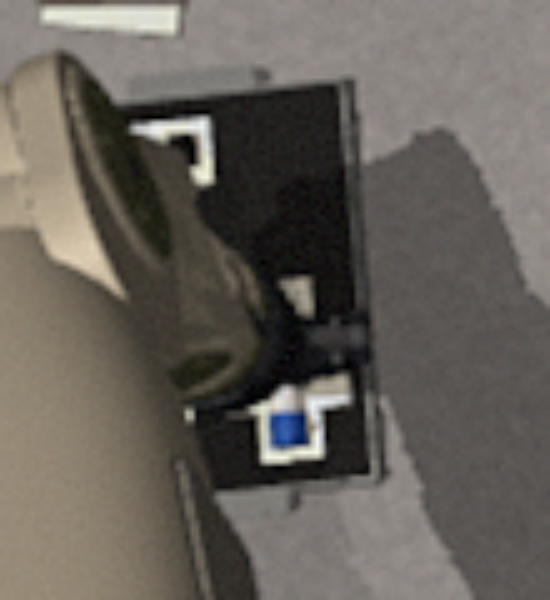

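The two views intersect at cap height of about 25 mm. So the tube is tilted in the grip, with its foot on the floor and its cap raised, but it's over the slot. I'll ease up and release so it settles flat, then check.

Emit:
drive_tool([
  [[-0.001,0.0005,0.001,0,0,0,255],[-0.001,0.0005,0.001,0,0,0,255],[-0.001,0.0005,0.001,0,0,0,155],[-0.001,0.0005,0.001,0,0,0,155],[-0.001,0.0005,0.001,0,0,0,155]],
])

```text
clock: 31.42
tcp_pos: [0.4679, 0.2967, 0.0092]
orientation: [0.705, -0.047, 0.706, 0.046]
wrist_force: [0.6, -0.7, -0.4]
finger_gap: 0.0334
```

Emit:
drive_tool([
  [[-0.03,0,0,0,0,0,155],[-0.08,0,0,0,0,0,155],[-0.13,0,0,0,0,0,155],[-0.15,-0.06,0,0,0,0,155],[-0.15,-0.15,0,0,0,0,155]],
])

```text
clock: 32.05
tcp_pos: [0.4857, 0.176, 0.1617]
orientation: [0.707, -0.047, 0.704, 0.047]
wrist_force: [1.0, 0.0, -0.2]
finger_gap: 0.0334
```

Emit:
drive_tool([
  [[0,-0.06,0,0,0,0,155],[0,-0.12,0,0,0,0,155],[0,-0.15,0,0,0,0,155],[0,-0.15,0,0,0,0,155],[0,-0.15,0,0,0,0,155]],
])

```text
clock: 32.67
tcp_pos: [0.5054, 0.0277, 0.1617]
orientation: [0.706, -0.047, 0.705, 0.047]
wrist_force: [0.4, 0.4, -0.6]
finger_gap: 0.0337
```

```bash
python3 -c "
from h import *
for c,(v0,v1,u0,u1) in (('scene',(240,430,380,540)),('top',(170,290,150,260))):
    im=cams.read_camera(c); cv2.imwrite('pics/f_%s.png'%c,im); hsv=cv2.cvtColor(im,cv2.COLOR_BGR2HSV); bl=cv2.inRange(hsv,(100,120,40),(130,255,255)); m=np.zeros_like(bl); m[v0:v1,u0:u1]=bl[v0:v1,u0:u1]
    v,u=np.nonzero(m); print(c,len(u))
    for z in (.0125,.02,.028): print((unproj(c,[u.mean(),v.mean()],z)*1000).round(1))
a=cv2.imread('pics/f_scene.png');b=cv2.imread('pics/f_top.png')
cv2.imwrite('pics/p30.png',np.hstack([cv2.resize(a[280:430,390:530],None,fx=2.8,fy=2.8),cv2.resize(b[170:290,150:262],(392,420))]))
cv2.imwrite('pics/p31.png',np.hstack([cv2.resize(a[170:280,120:260],None,fx=2.8,fy=2.8),cv2.resize(b[180:290,390:500],(392,308))]))
"
```

```text
scene 72
[[424.9 290.5]]
[[431.6 291.8]]
[[438.8 293.2]]
top 46
[[436.7 294.7]]
[[436.  292.9]]
[[435.3 291.1]]
```

View pics/p30.png

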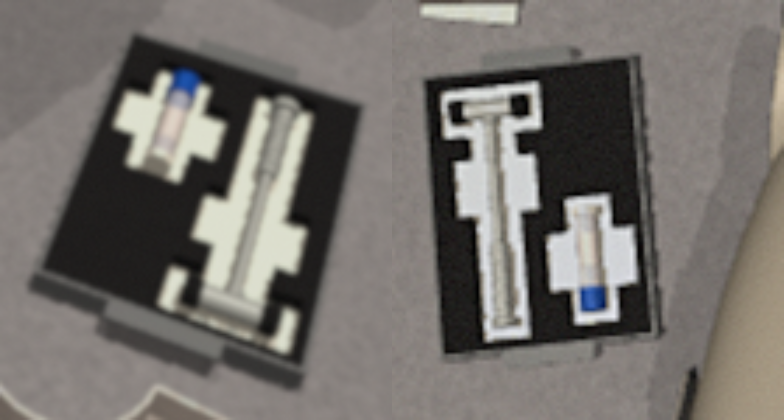

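View pics/f_top.png

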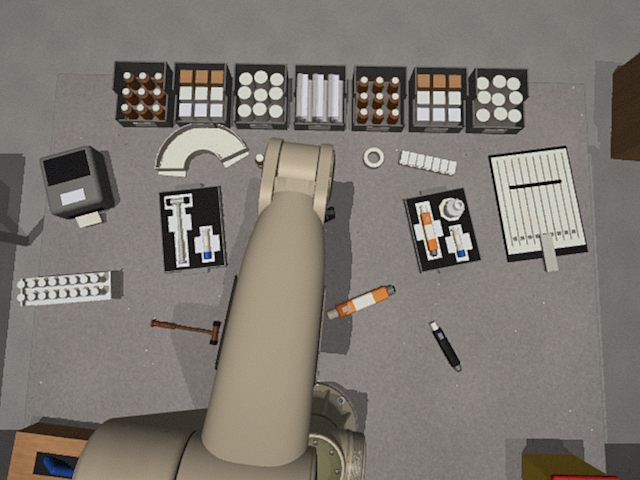

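View pics/p31.png

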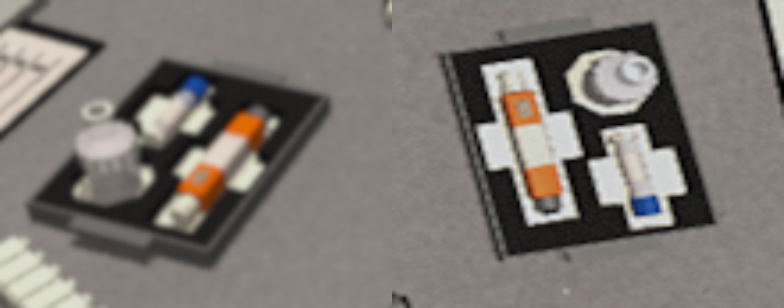

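Everything looks seated, but the cap height in the neuro tray still triangulates high. I'll apply the same measurement to the allergy tube as a control.

```bash
python3 -c "
from h import *
from scipy.optimize import least_squares
a=cv2.imread('pics/f_scene.png');b=cv2.imread('pics/f_top.png')
def blob(im,r):
    v0,v1,u0,u1=r; hsv=cv2.cvtColor(im,cv2.COLOR_BGR2HSV); bl=cv2.inRange(hsv,(100,120,40),(130,255,255)); v,u=np.nonzero(bl[v0:v1,u0:u1]); return np.array([u.mean()+u0,v.mean()+v0])
for n,rs,rt in (('N',(280,430,390,530),(170,290,150,262)),('A',(170,280,120,260),(180,290,390,500))):
    ps,pt=blob(a,rs),blob(b,rt)
    f=lambda X: np.r_[proj('scene',X)[0]-ps,proj('top',X)[0]-pt]
    r=least_squares(f,[.5,0,.02]); print(n,(r.x*1000).round(1),r.fun.round(1), tray(n,-75 if n=='A' else -76,-36))
# control before: initial image tube caps on the table (axis 9.5)
a=cv2.imread('pics/scene0.png');b=cv2.imread('pics/top0.png')
for n,rs,rt in (('tubeb',(275,305,285,312),(210,230,305,330)),('tubea',(308,335,260,285),(174,192,305,330))):
    ps,pt=blob(a,rs),blob(b,rt)
    f=lambda X: np.r_[proj('scene',X)[0]-ps,proj('top',X)[0]-pt]
    r=least_squares(f,[.5,0,.02]); print(n,(r.x*1000).round(1),r.fun.round(1))
a=cv2.imread('pics/f_scene.png');cv2.imwrite('pics/p32.png',cv2.resize(a[295:355,425:475],None,fx=10,fy=10,interpolation=cv2.INTER_CUBIC))
"
```

```text
N [435.5 292.3  24.2] [-0.1  0.  -0.1  0.1] [436.94913346 292.98799438]
A [ 454.5 -381.3   24.4] [ 0.3  0.   0.2 -0.2] [ 453.6800509  -386.76535156]
tubeb [536.8  -2.2  17.4] [-0. -0. -0.  0.]
tubea [639.2   2.9  15.2] [-0.2 -0.  -0.2  0.1]
```

View pics/p32.png

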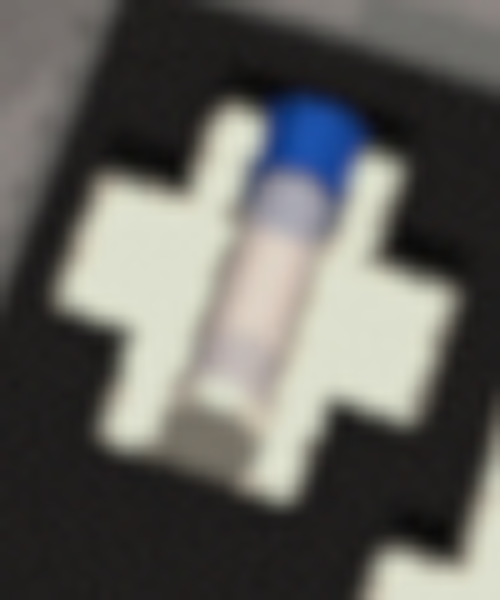

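The control shows the bias is common to both tubes: tubes on the table also read about 6–8 mm high, and both tray tubes read the same 24 mm. Floor is visible on both sides and past the cap, so the tube is down. Last, I'll check the three items that must stay put and hand in.

```bash
python3 -c "
from h import *
a=cams.read_camera('scene').astype(int);b=cv2.imread('pics/scene0.png').astype(int)
for n,(u,v) in dict(vial=(326,374),tape=(187,311),org=(138,279)).items():
    d=np.abs(a-b)[v-22:v+22,u-28:u+28].max(2); print(n,d.mean().round(1),(d>60).mean().round(3))
s,_=tool(); print(s['clock'],s['finger_gap'])
print(env.hand_in())
"
```

```text
vial 9.4 0.0
tape 10.5 0.0
org 11.5 0.0
32.825 0.033487688644623696
the job is handed in; nothing more can be done
None
```

Both kits are made up and handed in at about 33 s, in the order asked. The gripper was clear of everything at hand-in.

- **Allergy kit:** the small orange auto-injector is in the long cut-out, the nebuliser cup stands upright in the well, and one tube is in the short cut-out.
- **Neuro kit:** the chrome hammer is in the T with its head in the cross-bar, and the other tube is in its short cut-out.

**Last checks:**
- In the final pictures every item lies inside its own cut-out with floor visible around it.
- A before/after picture comparison shows the vial, tape roll and organiser unmoved.

**What went wrong or disagreed:**
- **First tube grip:** I closed too high on the first tube and had to grip it again lower.
- **Contact while placing:** the wrist force reached about 19 N for the first tube and 14 N for the second, well under the limits. I eased off before releasing each one.
- **Cap height:** the two-camera height of the tube caps reads high, about 24 mm against 12.5 mm expected. The same measurement reads 6–8 mm high for tubes lying flat on the counter, which leaves about 5 mm unexplained. Both tray tubes read alike, so I judged them seated from the pictures.

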